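Line up and bolt the tube mixer's top plate with a drift pin

ROBOT

A 7-joint arm with a two-finger parallel gripper is mounted at the origin on a cart in front of the work surface, level with it; the furniture and walls round the work are solid. World frame = base frame: x ahead of the robot, y to its left, z up, the work surface at z = 0. Lengths are in m, angles in degrees, forces in N, time in s.
With the tool pointing down it reaches from about 0.35 to 0.9 m from the base axis. Payload 8.1 kg.
Tool frame: the origin (TCP) lies between the finger pads; the fingertips stand arm.finger_overhang ahead of it and the grasp point (between the pads) lies 11 mm behind it (arm.finger_overhang is the distance from the TCP to the fingertips, in m); z points along the fingers, y is the direction in which the jaws open and shut (so a half turn about z gives the same grasp; the last joint's range is limited). The gripper opens to 92 mm and grips with 3 to 60 N. Pads are 19 mm wide; open, the fingers measure 130 mm over their backs; the gripper's body (75 mm by 190 mm) begins 47 mm behind the grasp point.
Start: joints at [-69.763, 24.895, 1.432, 90.138, -0.665, 64.973, -4.303], TCP at [0.275, 0.561, 0.235] pointing down, gripper open.
Joint ranges: [-149.89, 149.89], [-25.12, 119.58], [-72.63, 75.52], [4.76, 147.25], [-75.54, 255.54], [6.69, 114.76], [-157.13, 157.13]. Speed limits (degrees/s): [127.2, 127.2, 172.46, 172.46, 180, 180, 180].

INTERFACE

Orientations are given as [roll, pitch, yaw] about the fixed x, y, z axes, in that order (R = Rz(yaw) Ry(pitch) Rx(roll)).
In Python, from cell import arm gives the robot as it stands.
- The arm moves only by the shell command python3 -m pendant 'ROWS' [FORCE]. ROWS is JSON, one flat list of numbers, 5 for each row, row after row: the opening in per cent of the stroke, from 0 (shut) to 100 (fully open), then the shift along the tool's x, y, z in m, then the turn about the tool's z in rad. A call has 1 to 12 rows; each row is the pose to reach, as a shift and turn from the pose commanded when the call began, along the tool's axes at that moment; what a row does not reach only later rows make up. A row lasts 1/12 s, in which the tool goes at most 41.7 mm and 7.16 degrees, less where a joint would pass 70% of its speed; a pose out of reach is approached as far as the arm can. A call with a gripper value outside its range is refused whole. The fingers move at their own pace and stop on an object; FORCE is the grip in N (left out, the last holds). Time passes only in rows, so rows that repeat a pose let the fingers close. It gives the time, the measured TCP pose, the force and the opening at its end, in the units of the state.
- arm.state(): the state, without advancing time (a new reading comes with each control period).
- arm.get_image(name): name is "side" or "top"; returns (picture, depth): 480x640x3 uint8, red, green, blue; 480x640 float32, m along the optical axis (not along the pixel's ray), 0 where there is no reading.
- arm.camera_params(name): a dict with "K" (3x3 intrinsics, pixels), "dist" ([k1, k2, p1, p2, k3] as OpenCV has them; the pictures are not rectified), "world_to_cam" (4x4, takes a point from world to camera coordinates). Camera axes: x right, y down, z forward; pixel columns grow to the right and rows downward; lengths in m; the calibration is good to about 2 mm. A picture is of the moment at which its call begins. camera_params takes no time and is no camera call.
- arm.close_job(): hands the job in, once; it reports no verdict.
The state is a dict: "t": time; "qpos": joint angles; "dq": joint speeds; "joint_efforts": joint torques, N m; "position": TCP position; "eef_rot": TCP orientation; "wrist_force": force on the tool from outside, world axes, zero at the start; "torque": the same for the moment, N m; "grip_width": finger opening in m.
Only numpy, scipy, OpenCV 4.12 (cv2) and the standard library are available. Lean on these libraries where they do the work, as an engineer would, in place of code of your own. Each camera call takes 0.05 s, during which the arm holds its last target.

TASK

The tube mixer's loose top plate has slipped, so its holes no longer line up with those of the base. Take the drift pin with the orange handle from its spring clip and push it fully home through the middle hole to bring the holes into line; leave it there while you push both black thumb bolts fully home in the two outer holes. Then pull the pin out, bring it upright to the open front of its clip and press it sideways in until it snaps home and hangs by its collar, without disturbing the things standing around.

Things in the scene. Friction and masses are not known exactly. Their poses are not given: they have to be found in the camera images.
- mixer_base: Fixed grey base of a small tube mixer, 84 (x) x 156 (y) x 55 mm high, control panel on its -x side. Origin: centre of its underside; z up, y along its length and along the row of holes. Three 12 mm holes, 45 mm apart, go 41 mm down into its top. On the top two dark steel guide rails (7 mm high) run along y, 1 mm clear of the plate on each side; end stops (6 mm high) leave it 9 mm of travel each way along y.
- top_plate: Loose aluminium plate, 60 (x) x 124 (y) x 10 mm, 0.3 kg, lying on the mixer base between the rails, its top 65 mm above the worktop. Three 12 mm through holes, 45 mm apart, match those of the base, but at the start it has slipped 3 to 5.5 mm along the base's +y. It slides easily. Origin: centre of its underside.
- drift_pin: Steel drift pin with an orange handle. Origin: on its axis at the underside of its collar; z points up along the handle. Above the origin: collar 20 mm across and 4 mm thick, then handle 14 mm across, up to 38 mm. Below: shank 11.2 mm across for 25 mm, then a straight taper over 22 mm to a tip 3 mm across, 47 mm below the origin. 60 g. It starts hanging upright by its collar in the clip; it can be lifted straight up out of it.
- pin_stand: Fixed white stand, 64 (x) x 50 (y) mm foot, with a steel fork whose top is 60 mm above the worktop; nothing of it stands higher. The fork has a 14 mm slot (8 mm thick arms) that is open towards the stand's -x. Under the fork, between 37 and 51 mm high, two sprung steel noses (4 mm radius, 8 mm gap, 6 mm in front of the seat) close the mouth; pushing the pin's shank in along +x spreads them with about 5 N and they snap shut behind it. Origin: under the seat, on the worktop.
- clip_seat (a point): Seat of the clip: where the drift pin's origin (underside of its collar) is when it hangs home, 60 mm above the worktop on top of the fork; play about 1 mm. Axes as the stand's: the mouth opens to -x.
- bolt_block: Fixed grey block, 50 (x) x 90 (y) x 30 mm, with two holes 25 mm either side of its centre along y, in which the two bolts hang by their flanges. Origin: centre of its underside.
- thumb_bolt_1: Plain push-in thumb bolt (no thread), the same as the other; either fits either outer hole. Origin: on its axis at the underside of its flange; z up. Above: flange 20 mm across, 3 mm thick, then a black knurled knob 16 mm across up to 25 mm. Below: shank 10 mm across, 25 mm long, with a short 1.5 mm chamfer. 40 g. At the start its flange rests on the block, 30 mm above the worktop, upright.
- thumb_bolt_2: Plain push-in thumb bolt (no thread), the same as the other; either fits either outer hole. Origin: on its axis at the underside of its flange; z up. Above: flange 20 mm across, 3 mm thick, then a black knurled knob 16 mm across up to 25 mm. Below: shank 10 mm across, 25 mm long, with a short 1.5 mm chamfer. 40 g. At the start its flange rests on the block, 30 mm above the worktop, upright.
- plate_hole_left (a point): Centre of the plate's hole at the plate's upper face: at +y of the middle. 12 mm across; axes as the plate's. A pin or bolt that is fully home has its origin here.
- base_hole_left (a point): Centre of the mouth of the base's hole at the base's upper face, 55 mm above the worktop (10 mm below the plate's upper face): at +y of the middle. 12 mm across, 41 mm deep.
- plate_hole_mid (a point): Centre of the plate's hole at the plate's upper face: the middle hole, for the drift pin. 12 mm across; axes as the plate's. A pin or bolt that is fully home has its origin here.
- base_hole_mid (a point): Centre of the mouth of the base's hole at the base's upper face, 55 mm above the worktop (10 mm below the plate's upper face): the middle hole, for the drift pin. 12 mm across, 41 mm deep.
- plate_hole_right (a point): Centre of the plate's hole at the plate's upper face: at -y of the middle. 12 mm across; axes as the plate's. A pin or bolt that is fully home has its origin here.
- base_hole_right (a point): Centre of the mouth of the base's hole at the base's upper face, 55 mm above the worktop (10 mm below the plate's upper face): at -y of the middle. 12 mm across, 41 mm deep.
- strip_canister_1: Bystander, loose: white canister with a green lid, 48 mm across, 98 mm high, stands about 100 mm from the bolt block's centre on its -y side. Origin: centre of its underside.
- dropper_1: Bystander, loose: small dropper bottle with a blue cap, 28 mm across, 62 mm high, beside the pin stand. Origin: centre of its underside.
- control_vial_1: Bystander, loose: small vial with a red lid, 25 mm across, 34 mm high, beside the pin stand. Origin: centre of its underside.
- specimen_cup_2: Bystander, loose: white lidded cup, 61 mm across, 50 mm high. Origin: centre of its underside.
- dropper_0: Bystander, loose: small dropper bottle with a red cap, 28 mm across, 62 mm high. Origin: centre of its underside.
- tape_roll: Bystander, loose: roll of tape lying flat, 67 mm across, 18 mm high. Origin: centre of its underside.
- marker_black: Bystander, loose: black and white marker lying, 135 mm long (its y), 20 mm high. Origin: centre of its underside.
- forceps: Bystander, loose: steel forceps lying, 134 mm long (its y), 9 mm high. Origin: centre of its underside.

How it is judged:
By the outcome, as a careful person would: the job done as asked, in the order asked, and still so for the second after the job is handed in, with the robot touching nothing.
It also fails if it takes over 72 s, if anything falls off the work surface, if the arm or the gripper's body presses on something with over 40 N, if the wrist force passes 120 N, or if a joint passes its speed limit or range.

## Working session

There is one attempt and no reset: what is moved stays moved. The work goes in short steps, Python scripts to look and compute and a shell command to move; the robot and the scene stay as the last step left them, time stands still between calls to the robot, and variables do not carry over. Pictures are saved under pics/ and viewed, and the job is handed in when it is done.

```bash
ls; mkdir -p pics
python3 - <<'E'
from cell import arm
import cv2, numpy as np
print(arm.state()); print(arm.finger_overhang)
for n in ("side","top"):
    im,d=arm.get_image(n); cv2.imwrite(f"pics/{n}0.png",im[:,:,::-1]); np.savez(f"{n}0.npz",im=im,d=d)
    p=arm.camera_params(n); print(n,p)
E
```

```text
pics
{'t': 0.0, 'qpos': array([-69.76456846,  24.9373214 ,   1.43022811,  90.19021683,
        -0.6635927 ,  64.974608  ,  -4.30307778]), 'dq': array([ 0.00638736, -0.12379681, -0.02622649, -0.01629155, -0.02396148,
       -0.11944191,  0.01536719]), 'joint_efforts': array([-6.25021221e-04, -6.67867827e+01,  9.84555557e-01, -3.14443946e+01,
       -6.05618348e-02,  4.30608855e-02,  1.49173675e-04]), 'position': array([0.27492206, 0.56070839, 0.2339279 ]), 'eef_rot': array([-1.79906591e+02,  9.17329225e-03,  1.53882853e+02]), 'wrist_force': array([-0.14452162,  0.25554668,  0.31733829]), 'torque': array([ 0.02425989, -0.03180818, -0.03986644]), 'grip_width': 0.09179507993919858}
0.008
side {'K': array([[576.5677697 ,   0.        , 319.24005635],
       [  0.        , 576.5677697 , 240.25237798],
       [  0.        ,   0.        ,   1.        ]]), 'dist': array([0.02347596, 0.        , 0.        , 0.        , 0.        ]), 'world_to_cam': array([[-0.99998684,  0.00414941, -0.00301602,  0.52739449],
       [ 0.00481165,  0.55492093, -0.83188918,  0.07294601],
       [-0.0017782 , -0.83189275, -0.5549336 ,  1.35211241],
       [ 0.        ,  0.        ,  0.        ,  1.        ]])}
top {'K': array([[608.62422802,   0.        , 311.55620115],
       [  0.        , 608.62422802, 238.55515575],
       [  0.        ,   0.        ,   1.        ]]), 'dist': array([-0.16269116,  0.        ,  0.        ,  0.        ,  0.        ]), 'world_to_cam': array([[-0.10448233, -0.99451046, -0.0056912 ,  0.02015621],
       [-0.97407717,  0.10348677, -0.20115703,  0.54126363],
       [ 0.20064174, -0.01547369, -0.97954247,  1.39843855],
       [ 0.        ,  0.        ,  0.        ,  1.        ]])}
```

View pics/side0.png

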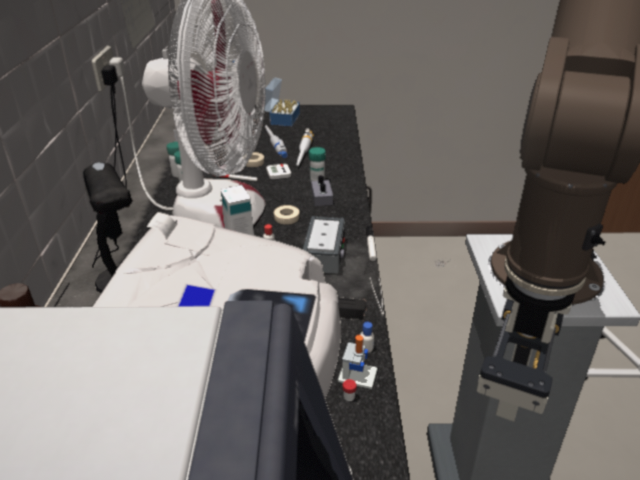

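View pics/top0.png

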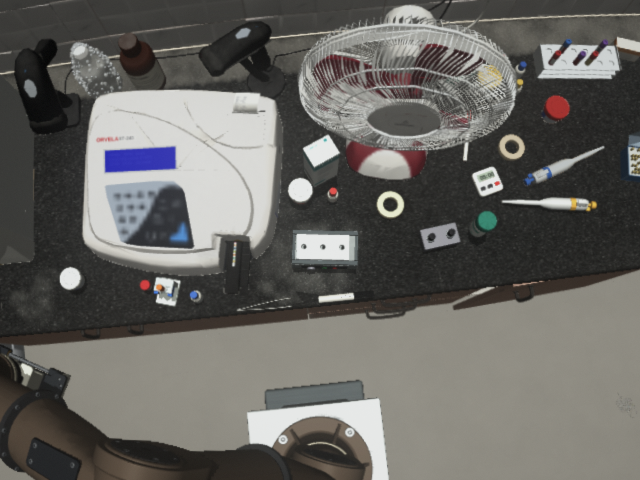

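The side view shows the pin at about (358,345), the mixer at (325,243) and the block at (321,190). In the top view the stand is at (167,291), the mixer at (325,248) and the block at (440,236). I'll zoom in for detail.

```bash
cat > h.py <<'E'
import numpy as np, cv2
from cell import arm
def P(n):
    p=arm.camera_params(n); return p["K"],p["dist"],p["world_to_cam"]
def ray(n,uv):
    K,D,T=P(n); x=cv2.undistortPoints(np.array([[uv]],float),K,D)[0,0]
    R=T[:3,:3]; o=-R.T@T[:3,3]; d=R.T@np.array([x[0],x[1],1]); return o,d
def onz(n,uv,z):
    o,d=ray(n,uv); return o+d*(z-o[2])/d[2]
def tri(a,b):
    (o1,d1),(o2,d2)=ray("side",a),ray("top",b)
    A=np.stack([d1,-d2],1); s=np.linalg.lstsq(A,o2-o1,rcond=None)[0]
    p,q=o1+d1*s[0],o2+d2*s[1]; return (p+q)/2,np.linalg.norm(p-q)
def proj(n,X):
    K,D,T=P(n); return cv2.projectPoints(np.array([X],float),cv2.Rodrigues(T[:3,:3])[0],T[:3,3],K,D)[0][0,0]
def crop(n,f,u,v,w,h,s,im=None):
    if im is None: im,_=arm.get_image(n)
    c=im[v:v+h,u:u+w,::-1]; cv2.imwrite(f,cv2.resize(c,None,fx=s,fy=s,interpolation=cv2.INTER_CUBIC))
E
python3 - <<'E'
from h import *
t=np.load("top0.npz")["im"]; s=np.load("side0.npz")["im"]
a=[]
crop("top","pics/a.png",280,215,100,70,8,t)
crop("top","pics/b.png",130,265,80,50,10,t)
crop("top","pics/c.png",400,200,100,60,8,t)
crop("side","pics/d.png",290,200,80,80,7,s)
crop("side","pics/e.png",325,315,70,90,6,s)
crop("side","pics/f.png",290,140,60,70,8,s)
E
```

```text
(no output)
```

View pics/a.png

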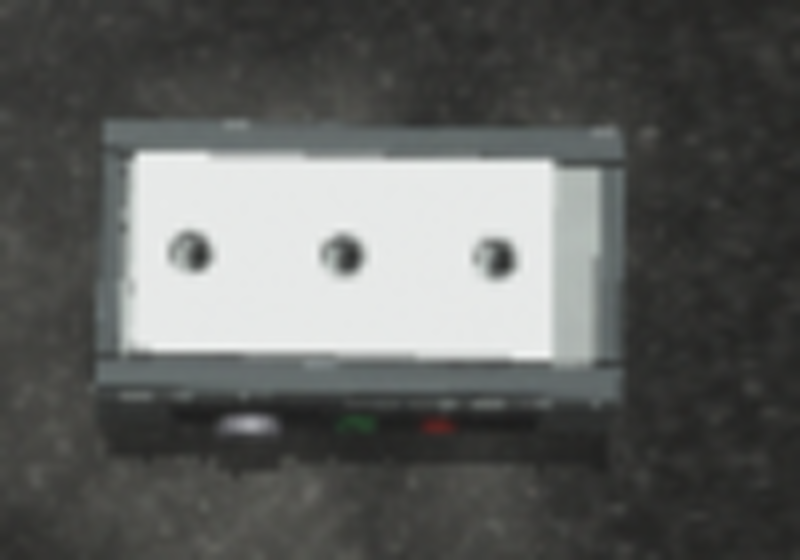

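View pics/b.png

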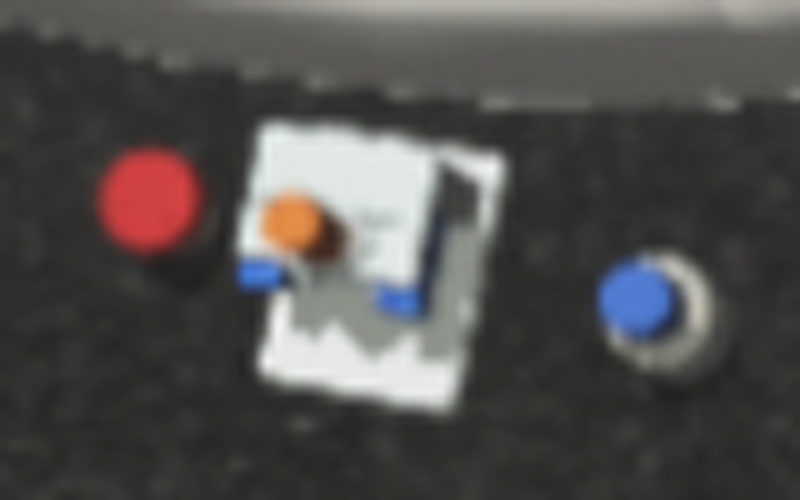

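View pics/c.png

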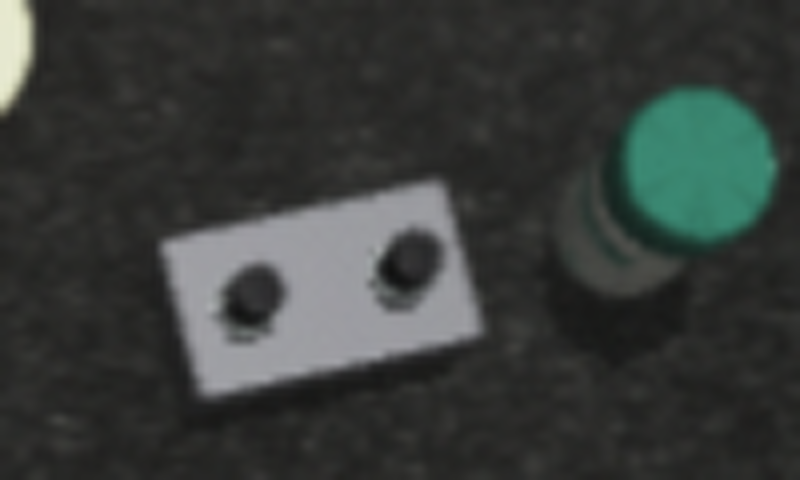

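View pics/d.png

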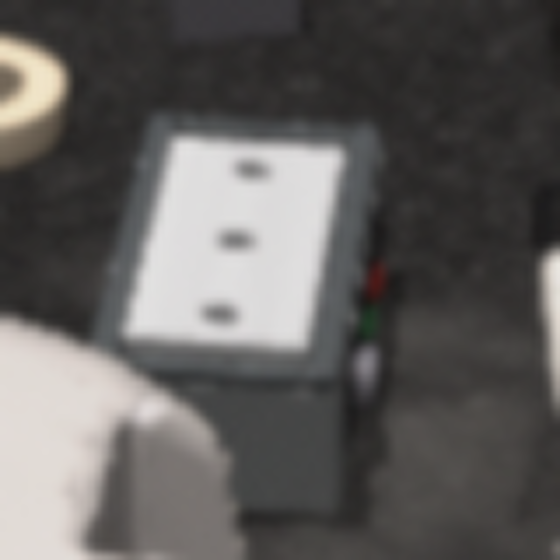

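View pics/e.png

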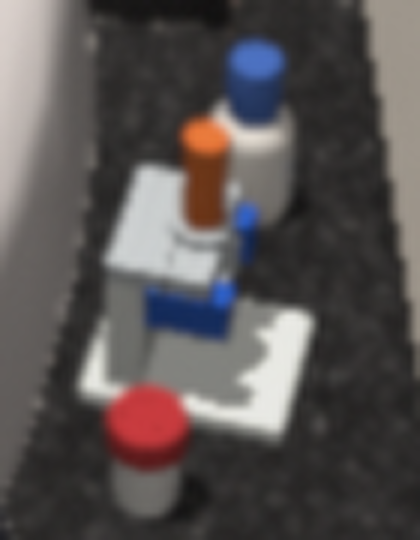

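View pics/f.png

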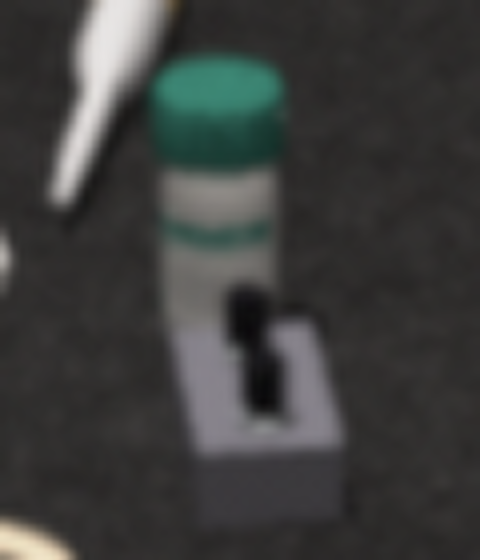

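```bash
cat > m0.py <<'E'
from h import *
tz=np.load("top0.npz"); t=tz["im"]; td=tz["d"]; sz=np.load("side0.npz"); s=sz["im"]; sd=sz["d"]
def blob(im,lo,hi,box,amin=8):
    h=cv2.cvtColor(im,cv2.COLOR_RGB2HSV); m=cv2.inRange(h,np.array(lo),np.array(hi))
    k=np.zeros_like(m); u,v,w,hh=box; k[v:v+hh,u:u+w]=m[v:v+hh,u:u+w]
    n,l,st,c=cv2.connectedComponentsWithStats(k)
    return [(c[i].round(2),st[i][2:].tolist()) for i in range(1,n) if st[i][4]>=amin], k
np.set_printoptions(precision=4,suppress=True)
# orange top
o,_=blob(t,(5,120,150),(20,255,255),(150,275,30,30)); print("orange top",o, onz("top",o[0][0],.098))
o2,_=blob(s,(5,120,100),(20,255,255),(345,325,25,35)); print("orange side",o2)
# plate mask
def rect(im,box,lo,hi,z,name,cam):
    b,k=blob(im,lo,hi,box,100)
    cs,_=cv2.findContours(k,cv2.RETR_EXTERNAL,cv2.CHAIN_APPROX_NONE); c=max(cs,key=cv2.contourArea)
    r=cv2.minAreaRect(c); W=np.array([onz(cam,p[0],z)[:2] for p in c.astype(float)]).astype(np.float32)
    rw=cv2.minAreaRect(W*1000); print(name,"world minrect",rw)
    return c
rect(t,(285,220,80,60),(0,0,215),(180,40,255),.065,"plate","top")
rect(t,(410,215,55,45),(100,5,110),(180,60,190),.030,"block","top")
rect(t,(140,270,50,45),(0,0,130),(180,60,255),.0,"stand","top")
# holes
g=cv2.cvtColor(t,cv2.COLOR_RGB2GRAY)
for cu,cv_ in ((303.5,246.5),(322.5,247),(341.5,247.3)):
    y0,x0=int(cv_)-5,int(cu)-5
    w=np.clip(225-g[y0:y0+12,x0:x0+12].astype(float),0,None); w[w<20]=0
    yy,xx=np.mgrid[y0:y0+12,x0:x0+12]; p=((xx*w).sum()/w.sum(),(yy*w).sum()/w.sum()); print("hole",np.array(p),onz("top",p,.065), "area",w.sum())
for nm,uv,z in (("bolt",(431.5,236.5),.055),("bolt",(451,232),.055),("can",(487,220.5),.098),("vial",(145,284.7),.034),("dropB",(193.5,294.5),.062)):
    print(nm,onz("top",uv,z), proj("side",onz("top",uv,z)))
E
python3 m0.py
```

```text
orange top [(array([158.78, 286.91]), [6, 5, 23])] [0.4555 0.3265 0.098 ]
orange side [(array([358.61, 342.56]), [8, 19, 110])]
plate world minrect ((516.84228515625, -59.76416778564453), (122.70086669921875, 58.13087463378906), 82.64512634277344)
block world minrect ((519.93212890625, -350.1246643066406), (49.612823486328125, 90.08390045166016), 6.520185470581055)
stand world minrect ((459.1145324707031, 334.9079284667969), (62.468624114990234, 65.2963638305664), 73.43344116210938)
hole [303.6608 246.0099] [ 0.5224 -0.0162  0.065 ] area 2229.0
hole [322.657  246.3625] [ 0.5168 -0.0608  0.065 ] area 2414.0
hole [341.7918 246.8368] [ 0.5109 -0.1057  0.065 ] area 2310.0
bolt [ 0.515  -0.3239  0.055 ] [323.2022 185.8248]
bolt [ 0.5209 -0.3729  0.055 ] [320.9255 177.5804]
can [ 0.5311 -0.4524  0.098 ] [317.2128 151.6195]
vial [0.4738 0.376  0.034 ] [350.3994 384.9923]
dropB [0.4347 0.2535 0.062 ] [368.061  325.8808]
```

```bash
cat > m1.py <<'E'
from m0 import *
print("----")
def cc(u,v,s,u0,v0): return ((u+.5)/s-.5+u0,(v+.5)/s-.5+v0)
for p in ((258,378),(455,410),(505,155)): print("foot",onz("top",cc(*p,10,130,265),0.004))
for p in ((260,273),(400,300)): print("nose",onz("top",cc(*p,10,130,265),0.048))
for p in ((262,122),(440,150)): print("fork back",onz("top",cc(*p,10,130,265),0.060))
# base corners: outer rail corners in crop a z=.062 rails
for p in ((104,120),(622,128),(98,385),(622,395)): print("base",onz("top",cc(*p,8,280,215),.062))
print("side plate holes", [onz("side",cc(*p,7,290,200),.065) for p in ((252,170),(237,240),(220,314))])
print("side orange topcentre", onz("side",cc(205,136,6,325,315),.098), tri(cc(205,136,6,325,315),(158.78,286.91)))
print("side bolts", onz("side",cc(250,292,8,290,140),.055), onz("side",cc(266,352,8,290,140),.055))
# top depth height map near analyser
K,D,T=P("top")
def pt(u,v):
    o,d=ray("top",(u,v)); x=T[:3,:3]@d; return o+d*td[v,u]/x[2]
for u,v in ((150,265),(165,268),(180,270),(200,268),(150,255),(180,255),(235,240),(235,285),(70,278)): print(u,v,pt(u,v))
E
python3 m1.py | sed -n '/----/,$p'
```

```text
----
foot [0.4323 0.3606 0.004 ]
foot [0.4197 0.312  0.004 ]
foot [0.4813 0.2954 0.004 ]
nose [0.4519 0.3474 0.048 ]
nose [0.4421 0.3138 0.048 ]
fork back [0.4863 0.3417 0.06  ]
fork back [0.4752 0.2992 0.06  ]
base [0.5655 0.006  0.062 ]
base [ 0.5468 -0.1472  0.062 ]
base [0.4861 0.0157 0.062 ]
base [ 0.4668 -0.1376  0.062 ]
side plate holes [array([ 0.5113, -0.1105,  0.065 ]), array([ 0.517 , -0.0659,  0.065 ]), array([ 0.523 , -0.0212,  0.065 ])]
side orange topcentre [0.458 0.323 0.098] (array([0.4567, 0.3257, 0.1001]), np.float64(0.0031170625539471432))
side bolts [ 0.5212 -0.3822  0.055 ] [ 0.5159 -0.3371  0.055 ]
150 265 [0.5109 0.3471 0.087 ]
165 268 [0.5027 0.3151 0.073 ]
180 270 [0.4944 0.2796 0.0722]
200 268 [0.4924 0.2299 0.0832]
150 255 [0.5325 0.343  0.0979]
180 255 [0.5241 0.271  0.103 ]
235 240 [0.5528 0.1441 0.0709]
235 285 [0.4504 0.1565 0.0391]
70 278 [0.5053 0.5574 0.0538]
```

```bash
cat >> h.py <<'E'
def cloud(n,d):
    K,D,T=P(n); h,w=d.shape; uv=np.stack(np.meshgrid(np.arange(w),np.arange(h)),-1).reshape(-1,1,2).astype(float)
    x=cv2.undistortPoints(uv,K,D)[:,0]; z=d.reshape(-1); X=np.c_[x*z[:,None],z]
    return ((X-T[:3,3])@T[:3,:3])[z>0]
def go(x,y,z,yaw):
    s=arm.state(); p=s["position"]; a=np.radians(s["eef_rot"][2]); d=np.array([x,y,z])-p
    t=(yaw-s["eef_rot"][2]+180)%360-180
    print("t",round(s["t"],2),"shift",np.round([d[0]*np.cos(a)+d[1]*np.sin(a), d[0]*np.sin(a)-d[1]*np.cos(a), -d[2]],4),"turn",round(-np.radians(t),4),"deg",round(t,2),"dist",round(np.linalg.norm(d),3))
E
python3 - <<'E'
from h import *
np.set_printoptions(precision=3,suppress=True)
for n in("top","side"):
    c=cloud(n,np.load(n+"0.npz")["d"])
    for y0 in np.arange(-.5,.5,.1):
        for zl in (.06,.1,.15,.25):
            m=c[(c[:,1]>y0)&(c[:,1]<y0+.1)&(c[:,2]>zl)&(c[:,0]>.35)&(c[:,0]<.9)]
            if len(m)>5: print(n,round(y0,1),"z>",zl,"minx",np.sort(m[:,0])[3].round(3),"zmax@x<.58",m[m[:,0]<.58][:,2].max() if (m[:,0]<.58).any() else None)
go(.456,.3262,.2,165)
E
```

```text
top -0.5 z> 0.06 minx 0.509 zmax@x<.58 0.10664804767816632
top -0.5 z> 0.1 minx 0.516 zmax@x<.58 0.10664804767816632
top -0.5 z> 0.15 minx 0.668 zmax@x<.58 None
top -0.5 z> 0.25 minx 0.668 zmax@x<.58 None
top -0.4 z> 0.06 minx 0.663 zmax@x<.58 0.06156935499481056
top -0.4 z> 0.1 minx 0.663 zmax@x<.58 None
top -0.4 z> 0.15 minx 0.663 zmax@x<.58 None
top -0.4 z> 0.25 minx 0.663 zmax@x<.58 None
top -0.3 z> 0.06 minx 0.671 zmax@x<.58 None
top -0.3 z> 0.1 minx 0.671 zmax@x<.58 None
top -0.3 z> 0.15 minx 0.671 zmax@x<.58 None
top -0.3 z> 0.25 minx 0.671 zmax@x<.58 None
top -0.2 z> 0.06 minx 0.467 zmax@x<.58 0.07362103202918827
top -0.2 z> 0.1 minx 0.691 zmax@x<.58 None
top -0.2 z> 0.15 minx 0.691 zmax@x<.58 None
top -0.2 z> 0.25 minx 0.691 zmax@x<.58 None
top -0.1 z> 0.06 minx 0.473 zmax@x<.58 0.07524758018342438
top -0.1 z> 0.1 minx 0.684 zmax@x<.58 None
top -0.1 z> 0.15 minx 0.684 zmax@x<.58 None
top -0.1 z> 0.25 minx 0.722 zmax@x<.58 None
top -0.0 z> 0.06 minx 0.484 zmax@x<.58 0.1253362196910669
top -0.0 z> 0.1 minx 0.53 zmax@x<.58 0.1253362196910669
top -0.0 z> 0.15 minx 0.715 zmax@x<.
[... 1744 characters left out ...]
1998
side -0.0 z> 0.15 minx 0.724 zmax@x<.58 None
side 0.1 z> 0.06 minx 0.495 zmax@x<.58 0.1339671698750421
side 0.1 z> 0.1 minx 0.503 zmax@x<.58 0.1339671698750421
side 0.1 z> 0.15 minx 0.669 zmax@x<.58 None
side 0.1 z> 0.25 minx 0.882 zmax@x<.58 None
side 0.2 z> 0.06 minx 0.429 zmax@x<.58 0.13174153219288962
side 0.2 z> 0.1 minx 0.501 zmax@x<.58 0.13174153219288962
side 0.2 z> 0.15 minx 0.685 zmax@x<.58 None
side 0.3 z> 0.06 minx 0.447 zmax@x<.58 0.1273058108737082
side 0.3 z> 0.1 minx 0.457 zmax@x<.58 0.1273058108737082
side 0.3 z> 0.15 minx 0.723 zmax@x<.58 None
side 0.4 z> 0.06 minx 0.526 zmax@x<.58 0.09955020973994846
t 0.1 shift [-0.266 -0.131  0.034] turn -0.1941 deg 11.12 dist 0.298
```

```bash
python3 -m pendant '[43,-0.266,-0.131,0.034,-0.194, 43,-0.266,-0.131,0.034,-0.194, 43,-0.266,-0.131,0.034,-0.194, 43,-0.266,-0.131,0.034,-0.194, 43,-0.266,-0.131,0.034,-0.194, 43,-0.266,-0.131,0.034,-0.194, 43,-0.266,-0.131,0.034,-0.194, 43,-0.266,-0.131,0.034,-0.194, 43,-0.266,-0.131,0.034,-0.194, 43,-0.266,-0.131,0.034,-0.194, 43,-0.266,-0.131,0.034,-0.194]' 40
python3 - <<'E'
from h import *
s=arm.state(); print(s["position"],s["eef_rot"],s["grip_width"],s["qpos"],s["wrist_force"])
go(.456,.3262,.12,165)
im,_=arm.get_image("side"); crop("side","pics/s1.png",270,200,160,200,3,im)
im,_=arm.get_image("top"); crop("top","pics/t1.png",90,220,140,110,5,im)
E
```

```text
t: 1.02
position: [0.4554, 0.3276, 0.2006]
eef_rot: [180.0, -0.0, 165.1]
wrist_force: [-1.0, 0.6, 0.2]
grip_width: 0.0396
[0.45541872 0.32757646 0.20062781] [ 1.79986133e+02 -4.42758300e-02  1.65079354e+02] 0.03959213359643605 [-43.42751919  20.74403403   3.03168787 101.95285007  -1.32750824
  57.35031122  35.20385552] [-0.9506996   0.59158382  0.17739397]
t 1.02 shift [-0.0009 -0.0012  0.0806] turn 0.0014 deg -0.08 dist 0.081
```

View pics/s1.png

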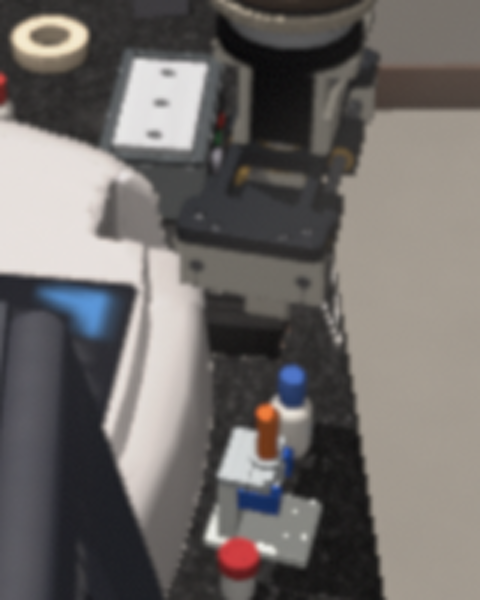

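View pics/t1.png

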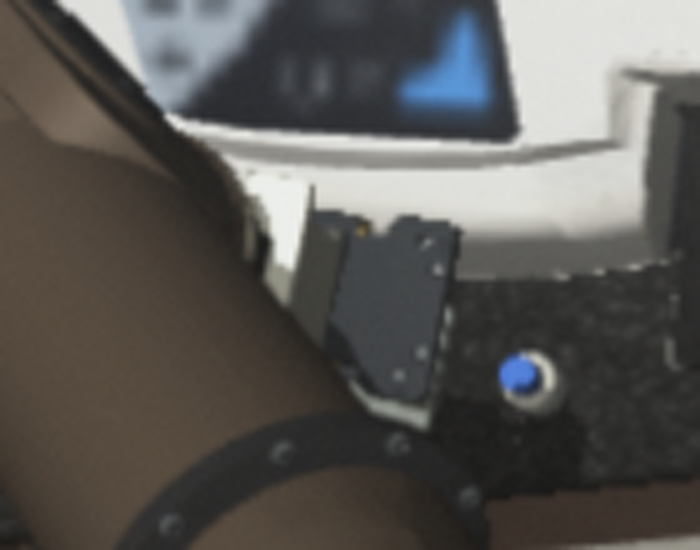

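The side view shows the shut-down gripper directly above the pin; its fingertips are at about (352,317). The top view is hidden by the arm.

```bash
python3 -m pendant '[43,-0.001,-0.001,0.04,0, 43,-0.001,-0.001,0.08,0,43,-0.001,-0.001,0.08,0]' 40
python3 - <<'E'
from h import *
im,_=arm.get_image("side"); crop("side","pics/s2.png",320,280,80,100,6,im)
go(.456,.3262,.076,165)
E
```

```text
t: 1.37
position: [0.4529, 0.3237, 0.1148]
eef_rot: [-179.5, -0.3, 165.1]
wrist_force: [-1.2, -1.2, -0.1]
grip_width: 0.0395
t 1.42 shift [-0.0014  0.0022  0.042 ] turn 0.0019 deg -0.11 dist 0.042
```

View pics/s2.png

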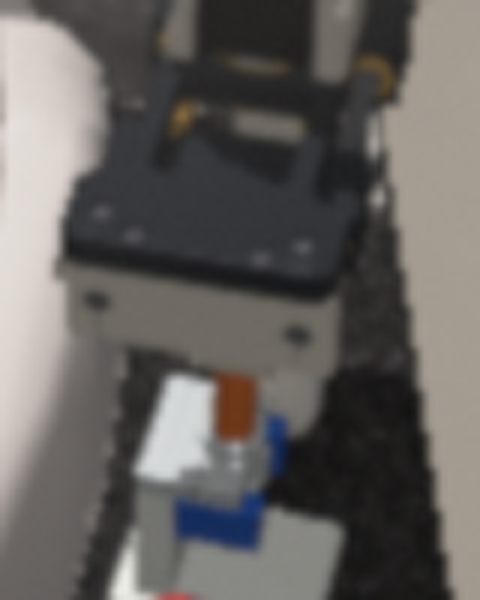

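The side view shows the gripper body over the handle at crop (235,405), with the fork seat and blue noses below it.

```bash
python3 -m pendant '[43,0,0,0,0,43,0,0,0,0]' 40
python3 - <<'E'
from h import *
s=arm.state(); print(s["position"],s["dq"].round(1))
for X in ((.456,.3262,.112),(.456,.3262,.098)): print(proj("side",X))
go(.456,.3262,.076,165)
E
```

```text
t: 1.58
position: [0.4579, 0.3266, 0.1229]
eef_rot: [179.9, 0.1, 165.0]
wrist_force: [0.5, 0.0, -0.8]
grip_width: 0.0391
[0.45785856 0.3265961  0.12293238] [ 0.1 -0.7  0.2 -0.1 -0.1 -0.5  0.1]
[360.29286928 332.64798253]
[360.0087676  338.50796703]
t 1.58 shift [ 0.0017 -0.0009  0.0469] turn 0.0006 deg -0.04 dist 0.047
```

```bash
python3 -m pendant '[43,0.001,0,0.015,0,43,0.001,0,0.03,0,43,0.001,0,0.045,0,43,0.001,0,0.045,0,43,0.001,0,0.045,0,43,0.001,0,0.045,0]' 40
python3 - <<'E'
from h import *
for i in range(3):
    s=arm.state(); print(s["position"].round(4),s["wrist_force"].round(1)); arm.get_image("side")
go(.456,.3262,.076,165)
E
```

```text
t: 2.08
position: [0.457, 0.3264, 0.0777]
eef_rot: [179.9, 0.1, 165.0]
wrist_force: [0.6, 0.2, 0.4]
grip_width: 0.0394
[0.457  0.3264 0.0777] [0.6 0.2 0.4]
[0.457  0.3263 0.0775] [0.1 0.  0.4]
[0.4569 0.3262 0.0773] [-0.4  0.2 -0.7]
t 2.23 shift [ 0.0007 -0.0001  0.0011] turn -0.0001 deg 0.0 dist 0.001
```

Settled at z = 0.0773, so the fingertips are at 0.069. Closing.

```bash
python3 -m pendant '[10,0,0,0,0,10,0,0,0,0,10,0,0,0,0,10,0,0,0,0,10,0,0,0,0]' 40; python3 -m pendant '[10,0,0,-0.012,0,10,0,0,-0.03,0,10,0,0,-0.06,0,10,0,0,-0.09,0,10,0,0,-0.12,0,10,0,0,-0.12,0,10,0,0,-0.12,0]'
python3 - <<'E'
from h import *
im,_=arm.get_image("side"); crop("side","pics/s3.png",310,240,100,130,5,im)
go(.5165,-.0633,.20,82.7)
print(arm.state()["qpos"])
E
```

```text
t: 2.65
position: [0.456, 0.3255, 0.0757]
eef_rot: [-180.0, -0.0, 165.0]
wrist_force: [-0.4, -0.1, 0.6]
grip_width: 0.0131
t: 3.23
position: [0.4568, 0.3261, 0.1973]
eef_rot: [179.8, 0.1, 165.0]
wrist_force: [0.3, -0.1, -0.7]
grip_width: 0.0133
t 3.28 shift [-0.1591 -0.3599 -0.0042] turn 1.4363 deg -82.29 dist 0.394
[-43.34320875  20.92471279   3.14939475 102.45254611  -1.3514752
  56.62212854  35.33648861]
```

View pics/s3.png

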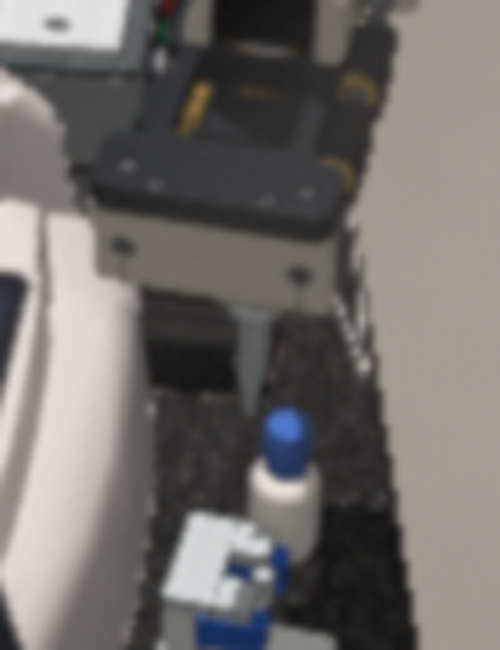

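The pin is held upright; its tip is at about crop (250,410). I'll carry it high to the mixer.

```bash
python3 -m pendant '[10,0,0,-0.04,0,10,-0.016,-0.036,-0.05,0.1,10,-0.159,-0.36,-0.05,1.436,10,-0.159,-0.36,-0.05,1.436,10,-0.159,-0.36,-0.05,1.436,10,-0.159,-0.36,-0.05,1.436,10,-0.159,-0.36,-0.05,1.436,10,-0.159,-0.36,-0.05,1.436,10,-0.159,-0.36,-0.05,1.436,10,-0.159,-0.36,-0.05,1.436,10,-0.159,-0.36,-0.05,1.436,10,-0.159,-0.36,-0.05,1.436]';  python3 -m pendant '[10,0,0,0,0]'
python3 - <<'E'
from h import *
print(arm.state()["position"])
go(.5165,-.0633,.14,82.7)
E
```

```text
t: 4.28
position: [0.5155, -0.07, 0.2445]
eef_rot: [-179.9, 0.2, 86.8]
wrist_force: [-0.1, 0.2, -0.5]
grip_width: 0.0131
t: 4.37
position: [0.5155, -0.0652, 0.2441]
eef_rot: [-179.8, 0.1, 87.1]
wrist_force: [-0.3, 0.1, -1.0]
grip_width: 0.0131
[ 0.51550218 -0.06519991  0.24411281]
t 4.37 shift [0.0019 0.0009 0.1041] turn 0.0766 deg -4.39 dist 0.104
```

```bash
python3 -m pendant '[10,0.002,0.001,0.04,0.07,10,0.002,0.001,0.08,0.07,10,0.002,0.001,0.1,0.07,10,0.002,0.001,0.1,0.07,10,0.002,0.001,0.1,0.07,10,0.002,0.001,0.1,0.07]'
python3 - <<'E'
from h import *
print(arm.state()["position"])
go(.5165,-.0633,.14,82.7)
im,_=arm.get_image("side"); crop("side","pics/s4.png",280,180,100,100,6,im)
im,_=arm.get_image("top"); crop("top","pics/t4.png",270,200,130,100,6,im)
np.save("t4.npy",im)
E
```

```text
t: 4.87
position: [0.5181, -0.061, 0.1466]
eef_rot: [180.0, -0.0, 83.8]
wrist_force: [-0.7, 0.5, -0.0]
grip_width: 0.0131
[ 0.51811597 -0.06103574  0.14658211]
t 4.87 shift [-0.0024 -0.0014  0.0066] turn 0.0189 deg -1.08 dist 0.007
```

View pics/s4.png

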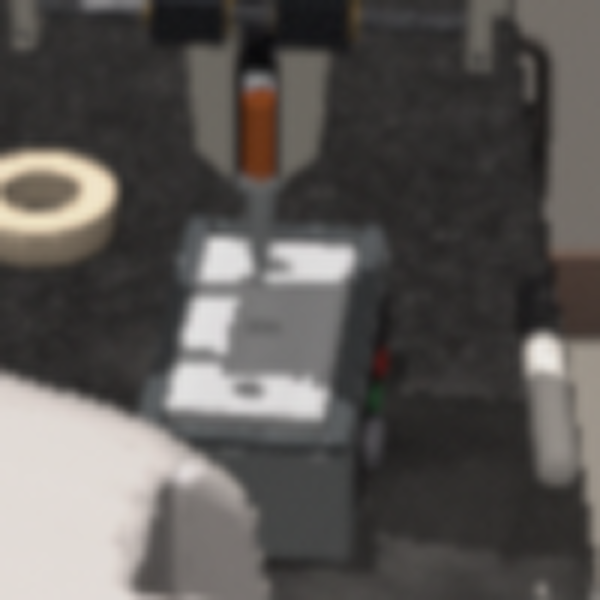

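View pics/t4.png

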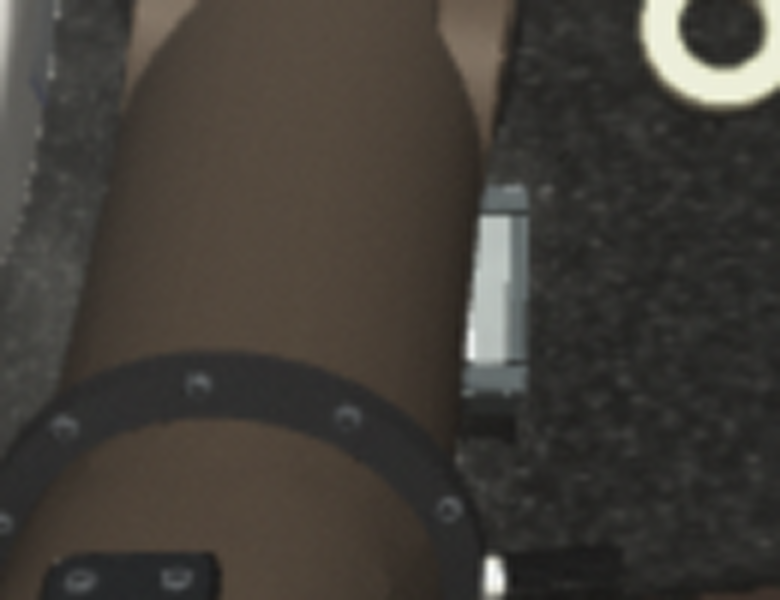

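```bash
python3 -m pendant '[10,-0.002,-0.001,0,0.01,10,-0.002,-0.001,0,0.01,10,-0.002,-0.001,0,0.01]'
python3 - <<'E'
from h import *
s=arm.state(); p=s["position"]; print(p, s["eef_rot"])
im,_=arm.get_image("side"); crop("side","pics/s5.png",300,200,50,50,14,im)
np.save("s5.npy",im)
print("tip exp",proj("side",p-[0,0,.0627]),"collar exp",proj("side",p-[0,0,.0157]),"handle top exp",proj("side",p+[0,0,.0223]))
print("plate hole top-cam in side",proj("side",(.5168,-.0608,.065)))
E
```

```text
t: 5.22
position: [0.5166, -0.0635, 0.1464]
eef_rot: [179.9, -0.0, 83.1]
wrist_force: [-0.8, 0.1, -1.1]
grip_width: 0.0132
[ 0.51655359 -0.06346466  0.14643701] [ 1.79931583e+02 -1.95805805e-02  8.30564172e+01]
tip exp [323.62824148 227.74576298] collar exp [323.65304305 210.56765977] handle top exp [323.67396132 196.17625655]
plate hole top-cam in side [323.52641521 235.02609922]
```

View pics/s5.png

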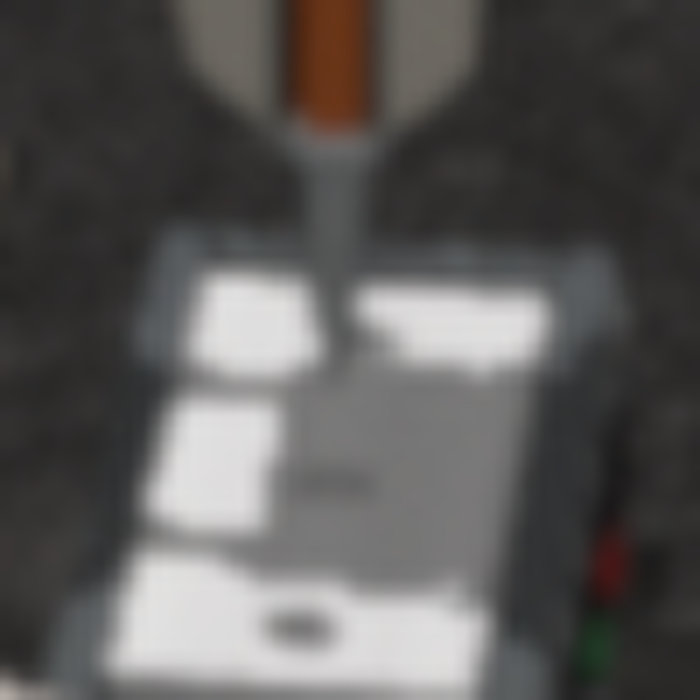

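The pin shaft is at crop column 337 and the middle hole at (337,487), so they line up in x. Descending in steps while watching force.

```bash
python3 -m pendant '[10,0,0,0.008,0,10,0,0,0.016,0,10,0,0,0.022,0,10,0,0,0.026,0,10,0,0,0.026,0]'; python3 -m pendant '[10,0,0,0.004,0,10,0,0,0.008,0,10,0,0,0.012,0,10,0,0,0.012,0]';python3 - <<'E'
from h import *
print(arm.state()["wrist_force"],arm.state()["position"])
im,_=arm.get_image("side"); crop("side","pics/s6.png",300,200,50,50,14,im)
E
```

```text
t: 5.68
position: [0.5154, -0.0632, 0.1184]
eef_rot: [-179.9, 0.0, 83.1]
wrist_force: [-0.1, -1.1, -0.7]
grip_width: 0.0131
t: 6.02
position: [0.5163, -0.0636, 0.1072]
eef_rot: [180.0, 0.0, 83.1]
wrist_force: [0.6, -1.5, -1.6]
grip_width: 0.013
[ 0.63654627 -1.49861077 -1.56783403] [ 0.51632623 -0.06358119  0.10720928]
```

View pics/s6.png

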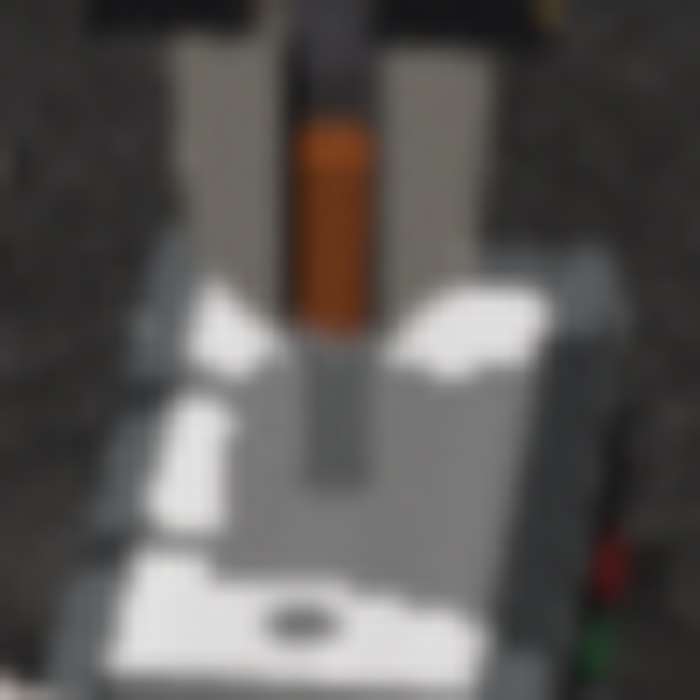

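The tip is in both holes (20 mm below the plate top) with no contact load. Continuing down while easing towards the base axis.

```bash
python3 -m pendant '[10,-0.001,0,0.004,0,10,-0.0018,0,0.008,0,10,-0.002,0,0.012,0,10,-0.002,0,0.012,0]';  python3 - <<'E'
from h import *
s=arm.state();print(s["wrist_force"],s["position"],s["torque"])
E
```

```text
t: 6.4
position: [0.5159, -0.0658, 0.095]
eef_rot: [-180.0, 0.0, 83.0]
wrist_force: [1.3, -2.7, -3.9]
grip_width: 0.0135
[ 1.27086731 -2.70678945 -3.86734071] [ 0.51593509 -0.06577094  0.09500619] [-0.74764981 -0.29025137 -0.05342251]
```

```bash
python3 -m pendant '[10,0,0,0.004,0,10,0,0,0.008,0,10,0,0,0.008,0]';  python3 - <<'E'
from h import *
s=arm.state();print(s["wrist_force"],s["position"],s["torque"])
im,_=arm.get_image("side"); crop("side","pics/s7.png",300,200,50,50,14,im)
E
```

```text
t: 6.65
position: [0.516, -0.0658, 0.0871]
eef_rot: [180.0, 0.0, 83.0]
wrist_force: [2.5, -3.5, -4.0]
grip_width: 0.013
[ 2.49346335 -3.52235758 -4.04825808] [ 0.51602013 -0.06583411  0.08708122] [-1.16622164 -0.46596155 -0.00605106]
```

View pics/s7.png

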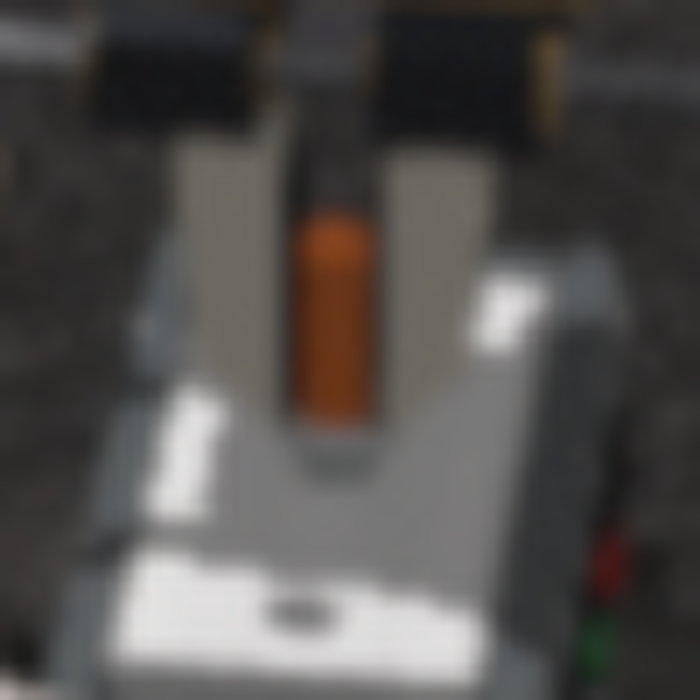

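```bash
python3 -m pendant '[10,-0.0005,0.0005,0.003,0,10,-0.0005,0.0005,0.006,0,10,-0.0005,0.0005,0.0075,0,10,-0.0005,0.0005,0.0085,0,10,-0.0005,0.0005,0.0085,0]';  python3 - <<'E'
from h import *
s=arm.state();print(s["wrist_force"],s["position"],s["torque"])
im,_=arm.get_image("side"); crop("side","pics/s8.png",300,200,50,50,14,im)
E
```

```text
t: 7.12
position: [0.5164, -0.0661, 0.0805]
eef_rot: [180.0, -0.1, 83.0]
wrist_force: [-7.5, -2.7, 24.4]
grip_width: 0.0131
[-7.52136064 -2.67174781 24.40323821] [ 0.51635631 -0.06608081  0.08052849] [-0.86814099  1.79351701  0.02976602]
```

View pics/s8.png

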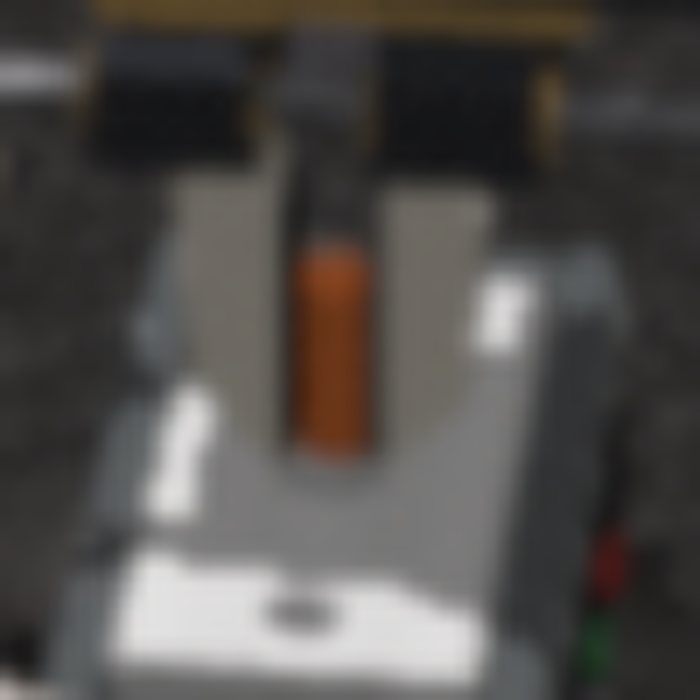

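The collar is flat on the plate (24 N down, z = 0.0805 against 0.0807 expected). Release and rise, then look with the top camera.

```bash
python3 -m pendant '[43,0,0,-0.001,0,43,0,0,-0.001,0,43,0,0,-0.001,0,43,0,0,-0.001,0,43,0,0,-0.04,0,43,0,0,-0.08,0,43,0,0,-0.11,0]'
python3 - <<'E'
from h import *
go(.516,-.331,.19,96.5)
E
```

```text
t: 7.75
position: [0.5165, -0.0659, 0.1911]
eef_rot: [-180.0, 0.0, 83.1]
wrist_force: [2.3, -0.5, 0.1]
grip_width: 0.0395
t 7.75 shift [-0.2632  0.0316  0.0011] turn -0.2347 deg 13.45 dist 0.265
```

```bash
python3 -m pendant '[43,-0.263,0.031,0,-0.235,43,-0.263,0.031,0,-0.235,43,-0.263,0.031,0,-0.235,43,-0.263,0.031,0,-0.235,43,-0.263,0.031,0,-0.235,43,-0.263,0.031,0,-0.235,43,-0.263,0.031,0,-0.235,43,-0.263,0.031,0,-0.235,43,-0.263,0.031,0,-0.235,43,-0.263,0.031,0,-0.235]'
python3 - <<'E'
from h import *
print(arm.state()["position"])
im,_=arm.get_image("top"); crop("top","pics/t9.png",280,210,200,70,4,im); np.save("t9.npy",im)
im,_=arm.get_image("side"); crop("side","pics/s9.png",280,120,80,150,4,im); np.save("s9.npy",im)
go(.5168,-.325,.09,96.5)
t=np.load("top0.npz")["im"]
g=cv2.cvtColor(t,cv2.COLOR_RGB2GRAY)
print(g[224:246,424:440]); print(g[222:242,443:460])
E
```

```text
t: 8.58
position: [0.5157, -0.3292, 0.1886]
eef_rot: [-180.0, -0.1, 96.6]
wrist_force: [0.1, 0.8, 0.9]
grip_width: 0.0395
[ 0.51566704 -0.32923617  0.18857547]
t 8.68 shift [0.0035 0.0011 0.0989] turn 0.003 deg -0.17 dist 0.099
[[ 40  42  44  43  45  46  41  38  41  45  43  41  41  41  40  47]
 [ 41  42  43  43  46  49  49  53  58  50  42  45  47  51  60  76]
 [ 43  40  40  41  42  46  48  55  59  62  62  86  96 115 135 141]
 [ 46  43  43  47  53  61  74  90 101 129 140 146 147 151 155 157]
 [ 56  70  87  95 111 133 143 148 149 154 156 158 157 158 156 156]
 [134 146 148 149 153 156 157 158 158 159 157 157 157 157 158 156]
 [156 158 160 157 160 159 159 158 159 158 159 159 158 157 157 158]
 [159 160 160 159 159 158 160 157 156 157 159 158 159 158 157 157]
 [160 159 160 160 159 158 156 150 139 145 154 157 158 158 158 158]
 [159 159 159 159 158 150 111  85  74  86 121 150 158 158 160 157]
 [160 159 159 160 142 100  64  52  49  51  80 137 156 157 158 158]
 [160 159 160 153 104  61  53  50  48  45  57 111 148 157 158 159]
 [160 161 159 123  63  46  53  53  48  47  48  91 144 157 159 157]
 
[... 1323 characters left out ...]
156 155  95  35  37  50  50  47  44  63 110 147 129  67  43]
 [154 156 156 145  60  23  28  49  49  47  46  68 116 149 134  86  50]
 [156 156 155 141  70  27  21  29  39  40  53 101 146 153 142 101  50]
 [156 156 150 104  97  53  30  24  30  44  79 124 152 154 149 120  56]
 [156 157 156 141 109 100  74  50  63  87 121 148 155 156 153 131  79]
 [157 156 157 147  96  78  76  82  88 107 147 154 155 155 153 136  93]
 [157 156 157 155 140  92  85  89 104 145 155 156 155 154 154 149 115]
 [155 157 157 157 154 148 147 147 148 153 156 154 154 155 153 153 123]
 [157 157 157 156 157 156 155 155 155 156 154 155 156 154 155 153 129]
 [157 156 158 157 157 157 157 156 155 155 155 155 154 153 150 147 125]]
```

View pics/t9.png

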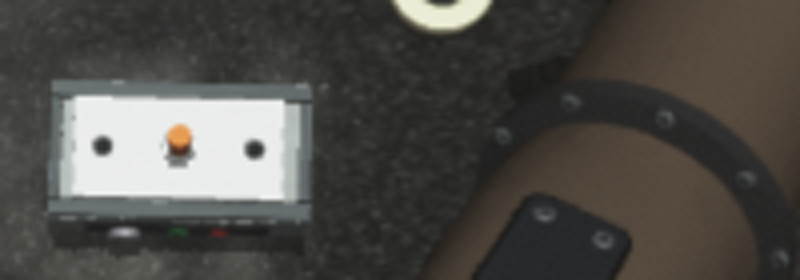

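View pics/s9.png

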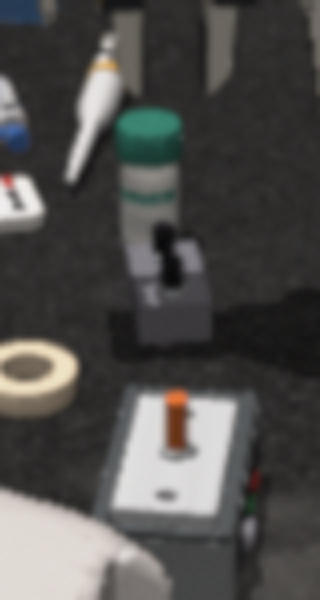

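The pin stands upright in the middle hole and both outer holes now look evenly dark, at about crop (102,146) and (254,148). Bolts next.

```bash
python3 - <<'E'
from h import *
g=255-cv2.cvtColor(np.load("t9.npy"),cv2.COLOR_RGB2GRAY).astype(float)
for cu,cv_ in ((305.3,246.3),(343.4,247.2)):
    y0,x0=int(cv_)-5,int(cu)-5; w=np.clip(g[y0:y0+12,x0:x0+12]-40,0,None); yy,xx=np.mgrid[y0:y0+12,x0:x0+12]
    p=((xx*w).sum()/w.sum(),(yy*w).sum()/w.sum()); print(p,onz("top",p,.065))
go(.5171,-.325,.085,96.5)
E
python3 -m pendant '[43,0.003,0.001,0.04,0,43,0.003,0.001,0.08,0,43,0.003,0.001,0.1,0,43,0.003,0.001,0.1,0,43,0.003,0.001,0.1,0]' 40;  python3 - <<'E'
from h import *
go(.5171,-.325,.045,96.5)
im,_=arm.get_image("side"); crop("side","pics/s10.png",280,140,80,80,7,im)
E
```

```text
(np.float64(305.1812053925456), np.float64(246.02299762093577)) [ 0.52200596 -0.01978086  0.065     ]
(np.float64(343.1842513576416), np.float64(246.94608223429015)) [ 0.51029717 -0.10893544  0.065     ]
t 8.68 shift [0.0034 0.0014 0.1039] turn 0.003 deg -0.17 dist 0.104
t: 9.1
position: [0.5161, -0.3261, 0.0889]
eef_rot: [-179.9, -0.1, 96.6]
wrist_force: [0.3, -0.3, 0.2]
grip_width: 0.0395
t 9.1 shift [0.001  0.0011 0.0439] turn 0.0021 deg -0.12 dist 0.044
```

View pics/s10.png

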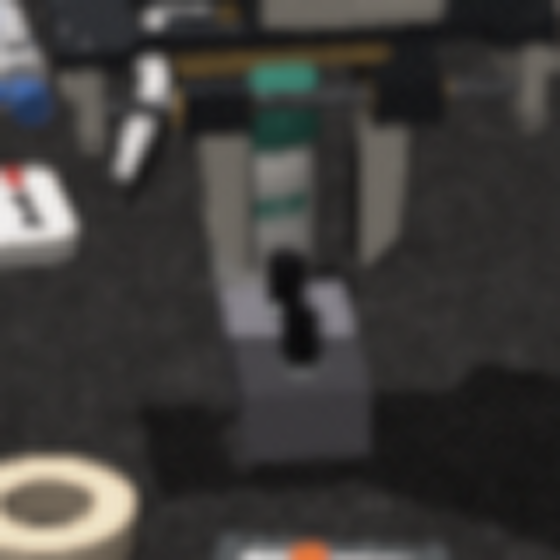

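The bolt at crop (300,330) sits midway between the fingers (inner edges at 245 and 360). Lower and grip.

```bash
python3 -m pendant '[43,0.0006,0.001,0.015,0,43,0.0006,0.001,0.03,0,43,0.0006,0.001,0.043,0,43,0.0006,0.001,0.043,0,43,0.0006,0.001,0.043,0,10,0.0006,0.001,0.043,0,10,0.0006,0.001,0.043,0,10,0.0006,0.001,0.043,0,10,0.0006,0.001,0.043,0,10,0.0006,0.001,0.043,0]' 40;  python3 -m pendant '[10,0,0,-0.02,0,10,0,0,-0.05,0,10,0,0,-0.08,0,10,0,0,-0.12,0,10,0,0,-0.12,0]'
python3 - <<'E'
from h import *
im,_=arm.get_image("side"); crop("side","pics/s11.png",280,110,80,100,6,im)
go(.5105,-.1098,.165,82.7)
E
```

```text
t: 9.98
position: [0.5174, -0.3271, 0.0467]
eef_rot: [180.0, 0.0, 96.5]
wrist_force: [-0.1, 1.3, 3.4]
grip_width: 0.0145
t: 10.4
position: [0.5199, -0.3295, 0.1734]
eef_rot: [179.5, 0.3, 96.5]
wrist_force: [0.5, -1.6, -0.2]
grip_width: 0.0148
t 10.45 shift [0.2184 0.0163 0.0054] turn 0.2411 deg -13.81 dist 0.219
```

View pics/s11.png

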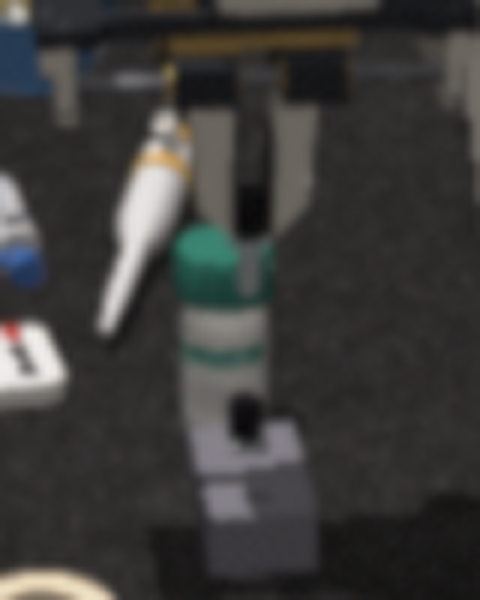

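Bolt held upright. On to the right-hand (-y) hole.

```bash
python3 -m pendant '[10,0.218,0.016,0,0.241,10,0.218,0.016,0,0.241,10,0.218,0.016,0,0.241,10,0.218,0.016,0,0.241,10,0.218,0.016,0,0.241,10,0.218,0.016,0,0.241,10,0.218,0.016,0,0.241,10,0.218,0.016,0,0.241,10,0.218,0.016,0,0.241]'
python3 - <<'E'
from h import *
go(.5105,-.1105,.12,82.7)
E
```

```text
t: 11.2
position: [0.508, -0.1099, 0.166]
eef_rot: [-180.0, 0.0, 82.6]
wrist_force: [-0.4, 1.0, -0.0]
grip_width: 0.0147
t 11.2 shift [-0.0003  0.0026  0.046 ] turn -0.001 deg 0.06 dist 0.046
```

```bash
python3 -m pendant '[10,-0.0003,0.0025,0.02,0,10,-0.0003,0.0025,0.04,0,10,-0.0003,0.0025,0.046,0,10,-0.0003,0.0025,0.046,0,10,-0.0003,0.0025,0.046,0,10,-0.0003,0.0025,0.046,0]'
python3 - <<'E'
from h import *
s=arm.state(); p=s["position"]; print(p,s["wrist_force"])
im,_=arm.get_image("side"); crop("side","pics/s12.png",300,190,50,60,10,im)
print(arm.state()["position"]); go(.5105,-.1105,.10,82.7)
print(proj("side",(.5105,-.1098,.065)),proj("side",p-[0,0,.041]))
E
```

```text
t: 11.7
position: [0.5111, -0.11, 0.121]
eef_rot: [179.9, 0.0, 82.6]
wrist_force: [-0.6, -0.2, 0.5]
grip_width: 0.0147
[ 0.51106546 -0.10997312  0.12104385] [-0.64162373 -0.1593305   0.47662651]
[ 0.51120888 -0.10976051  0.12116359]
t 11.75 shift [-0.0008 -0.0006  0.0212] turn -0.0005 deg 0.03 dist 0.021
[325.90151041 224.01817276] [325.68852037 218.72360038]
```

View pics/s12.png

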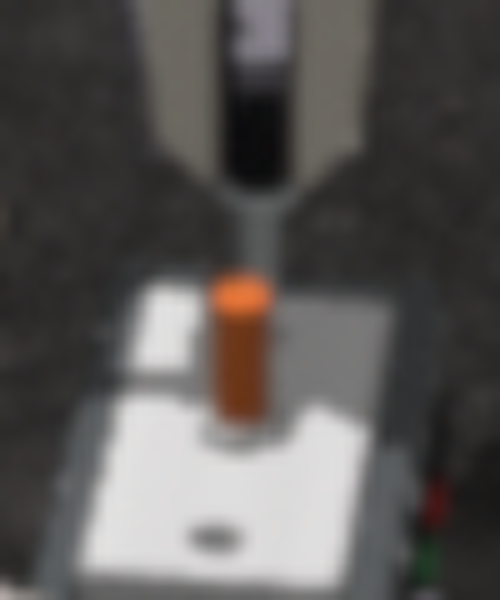

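The pin hides the hole from the side, so I descend by force.

```bash
python3 -m pendant '[10,-0.0007,-0.0006,0.007,0,10,-0.0007,-0.0006,0.012,0,10,-0.0007,-0.0006,0.016,0,10,-0.0007,-0.0006,0.018,0,10,-0.0007,-0.0006,0.018,0]'
python3 - <<'E'
from h import *
s=arm.state(); print(s["position"],s["wrist_force"],s["torque"])
E
```

```text
t: 12.17
position: [0.5097, -0.1096, 0.1017]
eef_rot: [-180.0, 0.0, 82.7]
wrist_force: [0.1, 1.3, -0.0]
grip_width: 0.015
[ 0.50969552 -0.10964912  0.10167873] [ 0.13833022  1.29290459 -0.03739592] [-0.13858345  0.06539848 -0.00363916]
```

```bash
python3 -m pendant '[10,0,0,0.004,0,10,0,0,0.008,0,10,0,0,0.011,0,10,0,0,0.011,0]'
python3 - <<'E'
from h import *
s=arm.state(); print(s["position"],s["wrist_force"],s["torque"])
E
```

```text
t: 12.5
position: [0.5098, -0.1099, 0.0906]
eef_rot: [-180.0, 0.0, 82.7]
wrist_force: [0.3, -1.7, -1.4]
grip_width: 0.0147
[ 0.50982583 -0.10994898  0.09064196] [ 0.30231269 -1.74066165 -1.42773024] [-0.44547454 -0.11898428 -0.03425587]
```

```bash
python3 -m pendant '[10,0,0,0.004,0,10,0,0,0.008,0,10,0,0,0.010,0,10,0,0,0.011,0,10,0,0,0.011,0]'
python3 - <<'E'
from h import *
s=arm.state(); print(s["position"],s["wrist_force"],s["torque"])
im,_=arm.get_image("side"); crop("side","pics/s13.png",300,190,50,60,10,im)
E
```

```text
t: 12.92
position: [0.5101, -0.1101, 0.0815]
eef_rot: [180.0, -0.0, 82.7]
wrist_force: [-5.7, 0.0, 22.0]
grip_width: 0.0142
[ 0.51014522 -0.1100845   0.08150976] [-5.69094787e+00  1.77212162e-03  2.19907395e+01] [-0.13829059  1.40528907 -0.01145577]
```

View pics/s13.png

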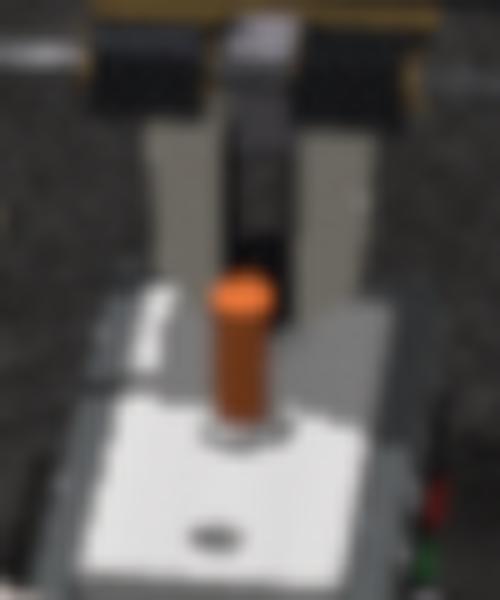

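Bolt 1 seated (22 N, z matches). Release and go for bolt 2.

```bash
python3 -m pendant '[43,0,0,-0.001,0,43,0,0,-0.001,0,43,0,0,-0.001,0,43,0,0,-0.001,0,43,0,0,-0.04,0,43,0,0,-0.08,0,43,0,0,-0.11,0]'
python3 - <<'E'
from h import *
go(.5228,-.3755,.185,96.5)
E
```

```text
t: 13.55
position: [0.5099, -0.11, 0.1921]
eef_rot: [-180.0, 0.0, 82.7]
wrist_force: [1.0, 0.9, 1.2]
grip_width: 0.0394
t 13.55 shift [-0.2617  0.0465  0.0071] turn -0.241 deg 13.81 dist 0.266
```

```bash
python3 -m pendant '[43,-0.262,0.0465,0,-0.241,43,-0.262,0.0465,0,-0.241,43,-0.262,0.0465,0,-0.241,43,-0.262,0.0465,0,-0.241,43,-0.262,0.0465,0,-0.241,43,-0.262,0.0465,0,-0.241,43,-0.262,0.0465,0,-0.241,43,-0.262,0.0465,0,-0.241,43,-0.262,0.0465,0.02,-0.241,43,-0.262,0.0465,0.06,-0.241,43,-0.262,0.0465,0.1,-0.241,43,-0.262,0.0465,0.1,-0.241]'
python3 - <<'E'
from h import *
im,_=arm.get_image("top"); crop("top","pics/t14.png",280,210,200,70,4,im); np.save("t14.npy",im)
im,_=arm.get_image("side"); crop("side","pics/s14.png",280,130,80,80,7,im)
im,_=arm.get_image("side")
go(.5228,-.3755,.0455,96.5)
E
```

```text
t: 14.55
position: [0.5194, -0.3712, 0.0828]
eef_rot: [-179.5, -0.5, 96.6]
wrist_force: [-1.3, 1.9, -0.7]
grip_width: 0.0397
t 14.7 shift [ 0.0002 -0.0005  0.0459] turn 0.0007 deg -0.04 dist 0.046
```

View pics/t14.png

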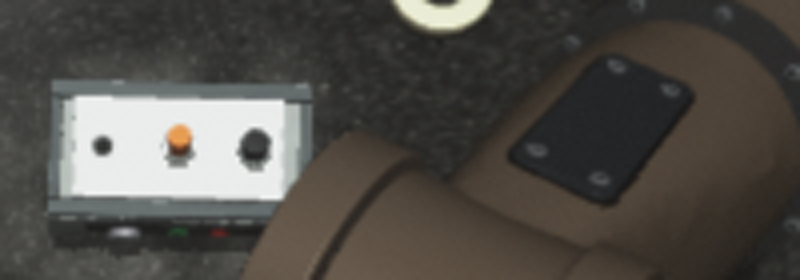

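View pics/s14.png

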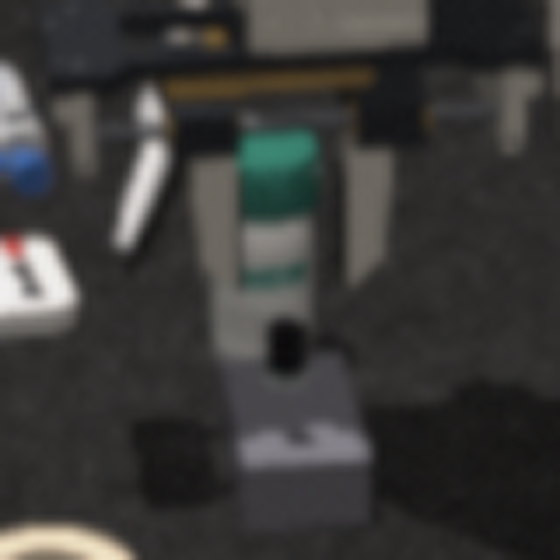

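The top view shows bolt 1 in the right hole at crop (255,145), with the pin and the left hole unchanged. The side view shows bolt 2 at (287,345), between the fingers (240 and 345). Grip it.

```bash
python3 -m pendant '[43,0,0,0.015,0,43,0,0,0.03,0,43,0,0,0.045,0,43,0,0,0.045,0,43,0,0,0.045,0,43,0,0,0.045,0]'; python3 -m pendant '[10,0,0,0,0,10,0,0,0,0,10,0,0,0,0,10,0,0,0,0,10,0,0,0,0,10,0,0,0,0]' 40;  python3 -m pendant '[10,0,0,-0.02,0,10,0,0,-0.05,0,10,0,0,-0.08,0,10,0,0,-0.12,0,10,0,0,-0.13,0]'
python3 - <<'E'
from h import *
im,_=arm.get_image("side"); crop("side","pics/s15.png",280,110,80,100,6,im)
go(.522,-.0207,.175,82.7)
E
```

```text
t: 15.2
position: [0.5241, -0.3764, 0.0476]
eef_rot: [179.9, 0.1, 96.5]
wrist_force: [-0.9, -1.0, -0.6]
grip_width: 0.0397
t: 15.7
position: [0.5229, -0.3756, 0.0456]
eef_rot: [180.0, 0.0, 96.5]
wrist_force: [-1.1, 1.0, 4.7]
grip_width: 0.0149
t: 16.12
position: [0.5245, -0.3774, 0.1809]
eef_rot: [179.7, 0.3, 96.5]
wrist_force: [0.6, -1.8, 1.0]
grip_width: 0.0145
t 16.17 shift [0.3548 0.0377 0.0058] turn 0.241 deg -13.81 dist 0.357
```

View pics/s15.png

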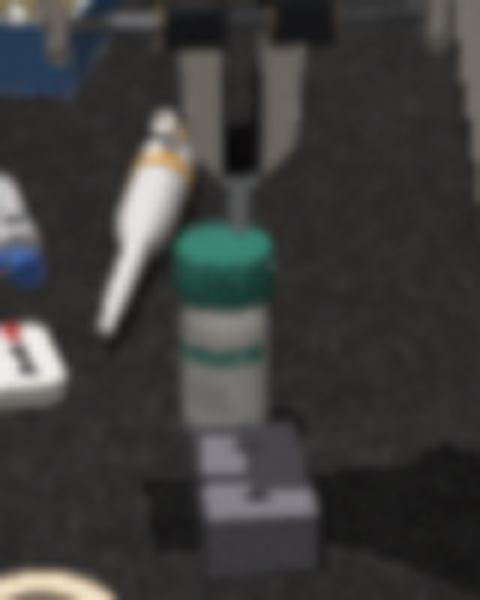

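```bash
python3 -m pendant '[10,0.355,0.037,0,0.241,10,0.355,0.037,0,0.241,10,0.355,0.037,0,0.241,10,0.355,0.037,0,0.241,10,0.355,0.037,0,0.241,10,0.355,0.037,0,0.241,10,0.355,0.037,0,0.241,10,0.355,0.037,0,0.241,10,0.355,0.037,0,0.241,10,0.355,0.037,0,0.241,10,0.355,0.037,0,0.241,10,0.355,0.037,0,0.241]'
python3 - <<'E'
from h import *
arm.get_image("side");go(.5217,-.0208,.121,82.7)
E
```

```text
t: 17.17
position: [0.519, -0.0194, 0.175]
eef_rot: [-180.0, 0.0, 82.7]
wrist_force: [0.2, 0.6, 0.4]
grip_width: 0.0148
t 17.22 shift [-0.0004  0.0026  0.0541] turn -0.0014 deg 0.08 dist 0.054
```

```bash
python3 -m pendant '[10,-0.0004,0.0025,0.025,0,10,-0.0004,0.0025,0.048,0,10,-0.0004,0.0025,0.054,0,10,-0.0004,0.0025,0.054,0,10,-0.0004,0.0025,0.054,0,10,-0.0004,0.0025,0.054,0]'
python3 - <<'E'
from h import *
im,_=arm.get_image("side"); crop("side","pics/s16.png",300,190,50,60,10,im)
p=arm.state()["position"]; print(p); go(.5217,-.0208,.10,82.7); print(proj("side",p-[0,0,.041]))
E
```

```text
t: 17.72
position: [0.5224, -0.02, 0.1223]
eef_rot: [179.9, -0.0, 82.7]
wrist_force: [-0.1, 0.3, -0.4]
grip_width: 0.0148
[ 0.5224995  -0.01976029  0.12238735]
t 17.77 shift [-0.0011 -0.0007  0.0224] turn -0.0004 deg 0.03 dist 0.022
[321.23441321 238.85262913]
```

View pics/s16.png

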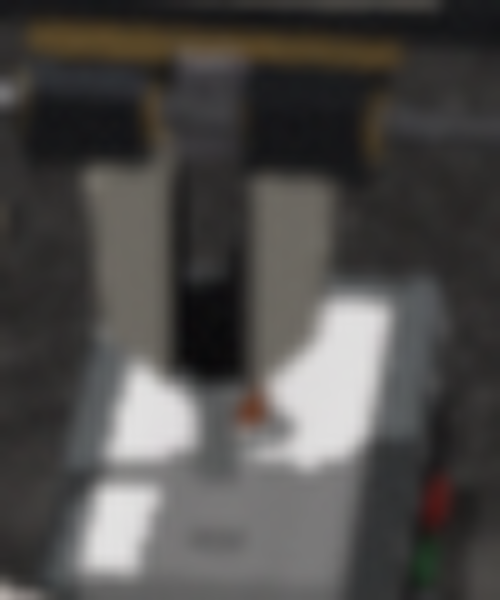

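The bolt shank at column 219 is above the hole at (217,540). Descending.

```bash
python3 -m pendant '[10,-0.001,-0.0007,0.007,0,10,-0.001,-0.0007,0.012,0,10,-0.001,-0.0007,0.016,0,10,-0.001,-0.0007,0.02,0,10,-0.001,-0.0007,0.02,0]'
python3 - <<'E'
from h import *
s=arm.state(); print(s["position"],s["wrist_force"],s["torque"])
E
```

```text
t: 18.18
position: [0.5209, -0.0201, 0.1005]
eef_rot: [-180.0, 0.0, 82.7]
wrist_force: [1.8, -1.1, -0.3]
grip_width: 0.0154
[ 0.52086444 -0.02013313  0.10053337] [ 1.75661439 -1.14778153 -0.30827385] [-0.10719236 -0.22187278  0.00076349]
```

```bash
python3 -m pendant '[10,-0.0004,0.0004,0.004,0,10,-0.0004,0.0004,0.008,0,10,-0.0004,0.0004,0.010,0,10,-0.0004,0.0004,0.010,0]'; python3 -m pendant '[10,0,0,0.004,0,10,0,0,0.008,0,10,0,0,0.010,0,10,0,0,0.0115,0,10,0,0,0.0115,0]';python3 - <<'E'
from h import *
s=arm.state(); print(s["position"],s["wrist_force"],s["torque"])
im,_=arm.get_image("side"); crop("side","pics/s17.png",300,190,50,60,10,im)
E
```

```text
t: 18.52
position: [0.5211, -0.0206, 0.0907]
eef_rot: [-180.0, 0.0, 82.7]
wrist_force: [0.0, -0.9, -0.6]
grip_width: 0.015
t: 18.93
position: [0.5212, -0.0206, 0.0804]
eef_rot: [-180.0, -0.0, 82.7]
wrist_force: [-4.3, 1.5, 13.1]
grip_width: 0.0148
[ 0.5211868  -0.02062074  0.08039317] [-4.2930472   1.49494914 13.05697448] [ 0.0773153   0.81832318 -0.02001934]
```

View pics/s17.png

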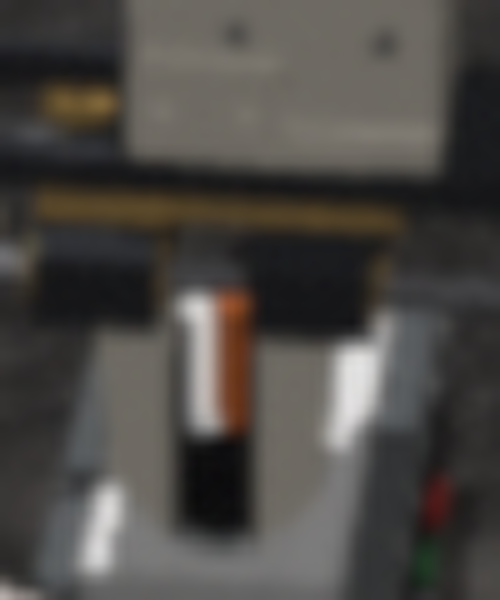

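```bash
python3 -m pendant '[10,0,0,0.001,0,10,0,0,0.001,0,43,0,0,-0.001,0,43,0,0,-0.001,0,43,0,0,-0.001,0,43,0,0,-0.001,0,43,0,0,-0.04,0,43,0,0,-0.08,0,43,0,0,-0.11,0,43,0,0,-0.11,0]'
python3 - <<'E'
from h import *
im,_=arm.get_image("side"); crop("side","pics/s18.png",290,190,70,80,7,im)
go(.5164,-.0661,.13,82.9)
E
```

```text
t: 19.82
position: [0.5243, -0.0212, 0.195]
eef_rot: [179.5, -0.1, 82.7]
wrist_force: [1.6, -0.5, 0.3]
grip_width: 0.0398
t 19.87 shift [-0.0459 -0.0009  0.0624] turn -0.003 deg 0.17 dist 0.077
```

View pics/s18.png

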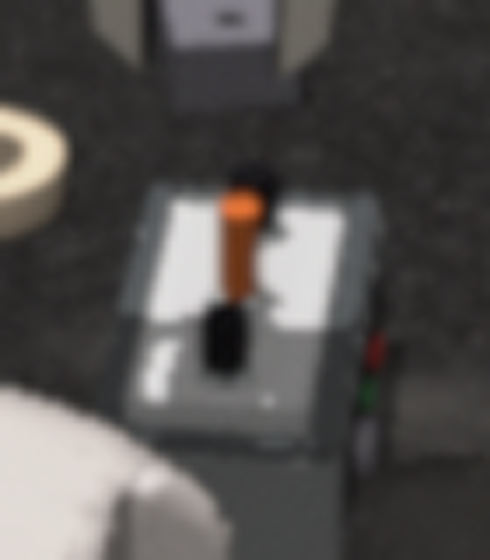

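All three stand upright: pin top at crop (241,208), left bolt at (226,340), the right bolt partly hidden behind the pin. Now back to the pin.

```bash
python3 -m pendant '[43,-0.03,0,0,0,43,-0.046,-0.001,0.01,0,43,-0.046,-0.001,0.04,0,43,-0.046,-0.001,0.062,0,43,-0.046,-0.001,0.062,0,43,-0.046,-0.001,0.062,0,43,-0.046,-0.001,0.062,0]'
python3 - <<'E'
from h import *
go(.5164,-.0661,.082,82.9)
E
```

```text
t: 20.45
position: [0.5145, -0.0662, 0.128]
eef_rot: [-180.0, 0.0, 82.7]
wrist_force: [0.9, 0.2, 0.2]
grip_width: 0.0398
t 20.45 shift [0.0003 0.0018 0.046 ] turn -0.0031 deg 0.17 dist 0.046
```

```bash
python3 -m pendant '[43,0,0.0015,0.015,0,43,0,0.0015,0.03,0,43,0,0.0015,0.045,0,43,0,0.0015,0.046,0,43,0,0.0015,0.046,0,43,0,0.0015,0.046,0]'; python3 -m pendant '[10,0,0,0,0,10,0,0,0,0,10,0,0,0,0,10,0,0,0,0,10,0,0,0,0,10,0,0,0,0]' 60;  python3 -m pendant '[10,0,0,0,0,10,0,0,0,0]'
python3 - <<'E'
from h import *
im,_=arm.get_image("side"); crop("side","pics/s19.png",290,190,70,80,7,im)
s=arm.state();print(s["position"],s["wrist_force"])
E
```

```text
t: 20.95
position: [0.5167, -0.0663, 0.0829]
eef_rot: [179.9, -0.0, 82.7]
wrist_force: [0.2, 0.1, 0.2]
grip_width: 0.0393
t: 21.45
position: [0.5161, -0.0663, 0.082]
eef_rot: [180.0, -0.0, 82.7]
wrist_force: [-2.0, 0.2, 3.6]
grip_width: 0.013
t: 21.62
position: [0.5161, -0.0663, 0.082]
eef_rot: [180.0, -0.0, 82.7]
wrist_force: [-0.3, 0.1, 5.7]
grip_width: 0.0128
[ 0.51609486 -0.06631662  0.08197438] [-0.60641123  0.64313735  5.89093412]
```

View pics/s19.png

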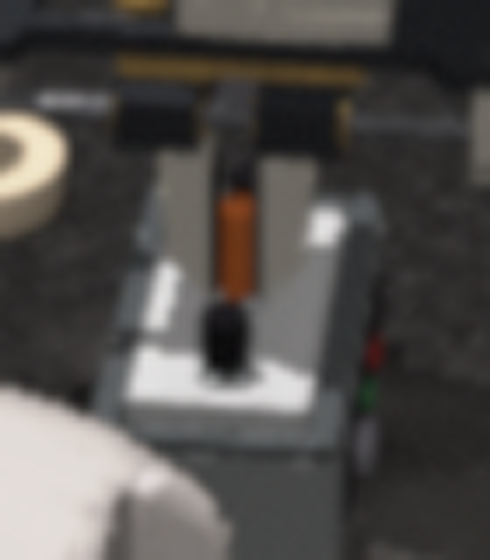

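Gripped. Pull straight up.

```bash
python3 -m pendant '[10,0,0,-0.01,0,10,0,0,-0.025,0,10,0,0,-0.045,0,10,0,0,-0.07,0,10,0,0,-0.11,0,10,0,0,-0.15,0,10,0,0,-0.165,0,10,0,0,-0.165,0]'
python3 - <<'E'
from h import *
im,_=arm.get_image("side"); crop("side","pics/s20.png",280,150,80,120,5,im)
s=arm.state();print(s["position"],s["wrist_force"])
go(.36,.2,.245,120)
E
```

```text
t: 22.33
position: [0.5177, -0.067, 0.2511]
eef_rot: [179.6, -0.1, 82.7]
wrist_force: [0.3, 0.1, -1.0]
grip_width: 0.0124
[ 0.51663301 -0.06649564  0.24876316] [ 0.35967817  0.71339738 -1.92290427]
t 22.38 shift [ 0.2445 -0.1891  0.0038] turn -0.6506 deg 37.28 dist 0.309
```

View pics/s20.png

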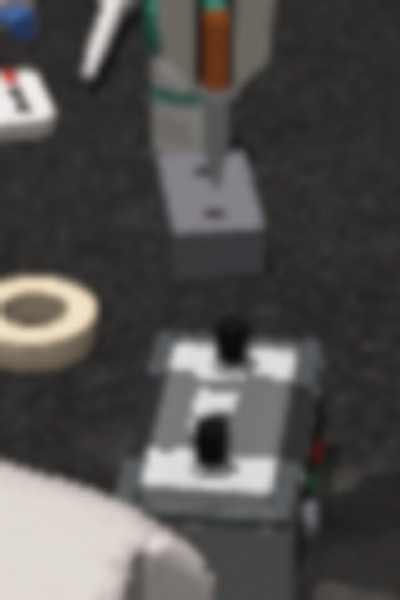

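Both bolts stay seated and the pin comes out cleanly. Now to the front of the clip.

```bash
python3 - <<'E'
from h import *
go(.4077,.3387,.248,165)
E
python3 -m pendant '[10,0.01,0,0,0,10,0.388,-0.16,0,-1.436,10,0.388,-0.16,0,-1.436,10,0.388,-0.16,0,-1.436,10,0.388,-0.16,0,-1.436,10,0.388,-0.16,0,-1.436,10,0.388,-0.16,0,-1.436,10,0.388,-0.16,0,-1.436,10,0.388,-0.16,0,-1.436,10,0.388,-0.16,0,-1.436,10,0.388,-0.16,0,-1.436,10,0.388,-0.16,0,-1.436]'
python3 - <<'E'
from h import *
im,_=arm.get_image("top"); crop("top","pics/t21.png",280,210,200,70,4,im); np.save("t21.npy",im)
go(.4077,.3387,.12,165)
E
```

```text
t 22.38 shift [ 0.3881 -0.1594  0.0008] turn -1.436 deg 82.28 dist 0.42
t: 23.38
position: [0.4009, 0.347, 0.2446]
eef_rot: [-180.0, -0.3, 162.5]
wrist_force: [-1.0, -0.0, -0.1]
grip_width: 0.0128
t 23.43 shift [-0.0061 -0.0026  0.1245] turn -0.0377 deg 2.16 dist 0.125
```

View pics/t21.png

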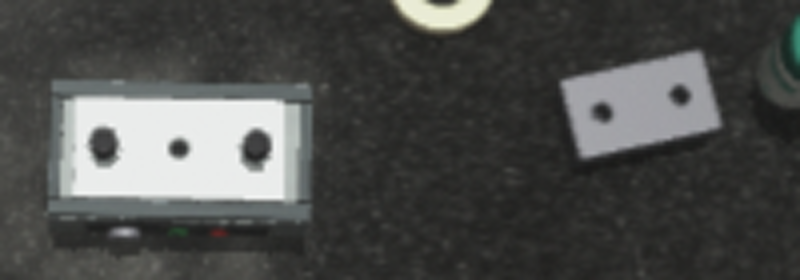

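The mixer holds both bolts, at crop (103,143) and (256,147), and the middle hole is free. Lowering in front of the clip mouth.

```bash
python3 -m pendant '[10,-0.006,-0.0025,0.03,-0.037,10,-0.006,-0.0025,0.07,-0.037,10,-0.006,-0.0025,0.11,-0.037,10,-0.006,-0.0025,0.125,-0.037,10,-0.006,-0.0025,0.125,-0.037,10,-0.006,-0.0025,0.125,-0.037,10,-0.006,-0.0025,0.125,-0.037]'
python3 - <<'E'
from h import *
im,_=arm.get_image("side"); crop("side","pics/s22.png",320,280,80,110,6,im)
s=arm.state();print(s["position"],s["eef_rot"]); go(.4077,.3387,.0785,165)
E
```

```text
t: 24.02
position: [0.4117, 0.3346, 0.1225]
eef_rot: [180.0, 0.0, 163.5]
wrist_force: [-0.3, 0.3, -0.7]
grip_width: 0.0128
[0.41194487 0.33500817 0.12299956] [1.79904113e+02 5.65166341e-02 1.63547162e+02]
t 24.07 shift [0.0051 0.0023 0.0445] turn -0.0254 deg 1.45 dist 0.045
```

View pics/s22.png

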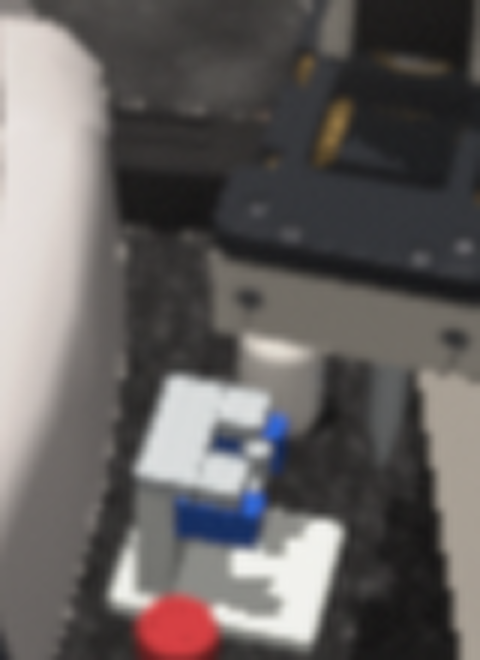

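Pin tip at crop (382,462), in front of the mouth (noses at 255,500 and 277,430), with clear floor below. Lowering to clip height.

```bash
python3 -m pendant '[10,0.002,0.0018,0.015,-0.025,10,0.004,0.0023,0.03,-0.025,10,0.005,0.0023,0.044,-0.025,10,0.005,0.0023,0.044,-0.025,10,0.005,0.0023,0.044,-0.025,10,0.005,0.0023,0.044,-0.025,10,0.005,0.0023,0.044,-0.025]'
python3 - <<'E'
from h import *
im,_=arm.get_image("side"); crop("side","pics/s23.png",320,280,80,110,6,im)
s=arm.state();print(s["position"],s["eef_rot"],s["wrist_force"]); go(.456,.3258,.0785,165)
E
```

```text
t: 24.65
position: [0.4079, 0.3388, 0.0791]
eef_rot: [179.9, 0.1, 165.0]
wrist_force: [-0.0, -0.3, -1.3]
grip_width: 0.0127
[0.40783426 0.33868419 0.07895467] [1.79893239e+02 6.33711768e-02 1.65035529e+02] [0.52749868 0.44679475 0.25283243]
t 24.7 shift [-0.0499 -0.      0.0005] turn 0.0006 deg -0.04 dist 0.05
```

View pics/s23.png

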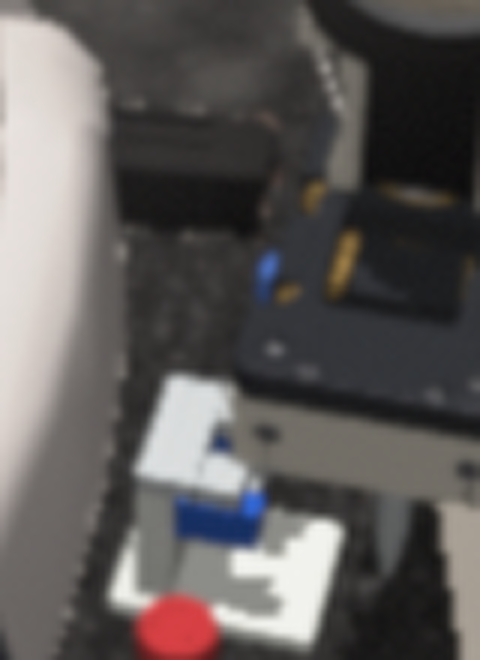

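```bash
python3 -m pendant '[10,-0.01,0,0,0,10,-0.02,0,0,0,10,-0.028,0,0,0,10,-0.034,0,0,0,10,-0.034,0,0,0,10,-0.034,0,0,0]'
python3 - <<'E'
from h import *
im,_=arm.get_image("side"); crop("side","pics/s24.png",320,280,80,110,6,im)
s=arm.state();print(s["position"],s["eef_rot"],s["wrist_force"],s["torque"]); go(.456,.3258,.0785,165)
E
```

```text
t: 25.2
position: [0.4405, 0.329, 0.0776]
eef_rot: [-180.0, -0.0, 165.0]
wrist_force: [-0.1, 0.1, -1.1]
grip_width: 0.0127
[0.43983255 0.32923639 0.07754185] [-1.79982181e+02 -2.67916158e-02  1.65028309e+02] [-0.86800535  0.31344214 -1.22531004] [ 0.08825959 -0.01496346 -0.01945854]
t 25.25 shift [-0.0165  0.0009 -0.001 ] turn 0.0005 deg -0.03 dist 0.017
```

View pics/s24.png

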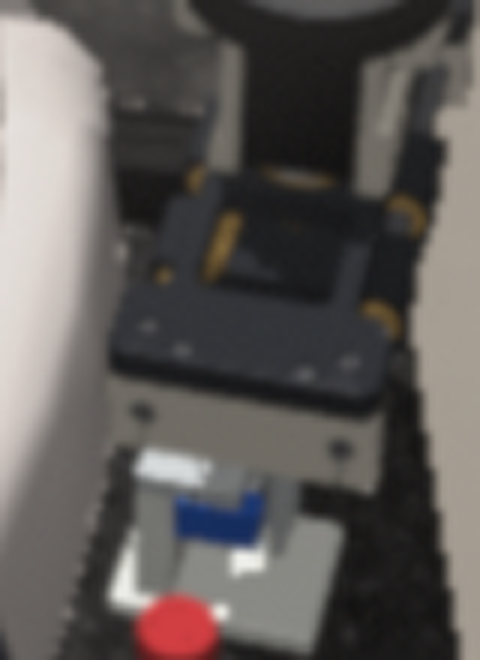

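Pin shank is at crop (285,520), just in front of the noses. Small lateral and height trim, then push.

```bash
python3 -m pendant '[10,0,0.0008,-0.001,0,10,-0.004,0.0008,-0.001,0,10,-0.008,0.0008,-0.001,0,10,-0.008,0.0008,-0.001,0]'
python3 - <<'E'
from h import *
s=arm.state();print(s["position"],s["wrist_force"],s["torque"]); go(.456,.3258,.0785,165)
E
```

```text
t: 25.58
position: [0.4481, 0.328, 0.0787]
eef_rot: [-180.0, -0.0, 165.0]
wrist_force: [-1.2, -0.1, -1.0]
grip_width: 0.0128
[0.44813026 0.32803179 0.07870031] [-1.19843688 -0.12345522 -0.98503402] [ 0.1574449   0.2697369  -0.11076369]
t 25.58 shift [-0.0082 -0.0001  0.0002] turn 0.0008 deg -0.05 dist 0.008
```

```bash
python3 -m pendant '[10,-0.003,0,0,0,10,-0.006,0,0,0,10,-0.0085,0,0,0,10,-0.0085,0,0,0]'
python3 - <<'E'
from h import *
s=arm.state();print(s["position"],s["eef_rot"],s["wrist_force"],s["torque"]); go(.456,.3258,.0785,165)
im,_=arm.get_image("side"); crop("side","pics/s25.png",330,320,50,70,8,im)
E
```

```text
t: 25.92
position: [0.4573, 0.3256, 0.0789]
eef_rot: [180.0, 0.1, 165.0]
wrist_force: [-0.1, 0.2, -1.1]
grip_width: 0.0131
[0.45729513 0.32555016 0.07887659] [1.79975291e+02 6.73147738e-02 1.65001846e+02] [-0.13535895  0.20479791 -1.10884199] [ 0.04633369  0.01400491 -0.03915001]
t 25.92 shift [ 0.0013 -0.0001  0.0004] turn 0.0 deg -0.0 dist 0.001
```

View pics/s25.png

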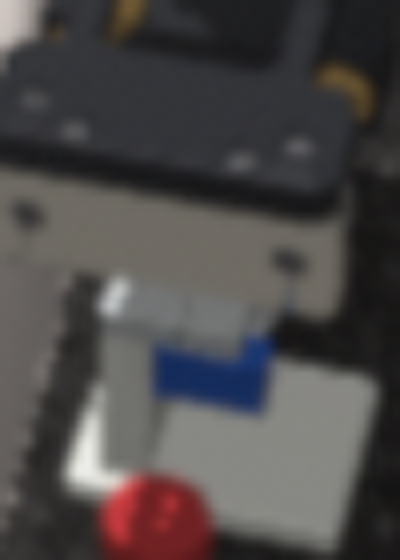

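```bash
python3 -m pendant '[10,-0.001,0,0,0,10,-0.002,0,0,0,10,-0.002,0,0,0]'
python3 - <<'E'
from h import *
s=arm.state();print(s["position"],s["eef_rot"],s["wrist_force"],s["torque"])
im,_=arm.get_image("side"); crop("side","pics/s26.png",330,320,50,70,8,im)
E
```

```text
t: 26.22
position: [0.4576, 0.3255, 0.0787]
eef_rot: [-180.0, -0.0, 165.1]
wrist_force: [-2.4, 0.5, 1.5]
grip_width: 0.0125
[0.45762806 0.32551922 0.07873461] [-1.79991357e+02 -4.05000001e-02  1.65065067e+02] [-2.41322443  0.54439735  1.46317707] [ 0.06976007  0.50276523 -0.018507  ]
```

View pics/s26.png

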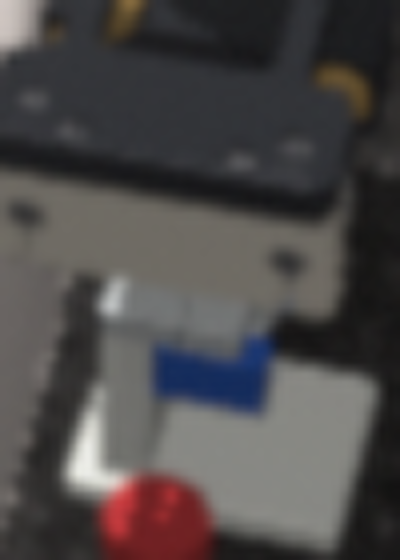

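```bash
python3 -m pendant '[10,-0.0015,0,0,0,10,-0.003,0,0,0,10,-0.003,0,0,0]'
python3 - <<'E'
from h import *
s=arm.state();print(s["position"],s["eef_rot"],s["wrist_force"],s["torque"])
E
```

```text
t: 26.52
position: [0.4583, 0.3254, 0.0786]
eef_rot: [-179.9, -0.2, 165.1]
wrist_force: [-9.2, 2.6, 6.0]
grip_width: 0.0128
[0.45828955 0.32538922 0.07856116] [-179.93560288   -0.22737108  165.14549551] [-9.21818224  2.64107337  6.0188995 ] [ 0.47040662  2.37599511 -0.00450481]
```

Firm stop at about 9.6 N, more than the noses' 5 N, which points to the back of the seat. I'll back off and pull gently to check that the noses hold it.

```bash
python3 -m pendant '[10,0.003,0,0,0,10,0.0065,0,0,0,10,0.0065,0,0,0]'
python3 - <<'E'
from h import *
s=arm.state();print(s["position"],s["eef_rot"],s["wrist_force"],s["torque"])
E
```

```text
t: 26.77
position: [0.4548, 0.3264, 0.0788]
eef_rot: [180.0, 0.0, 165.1]
wrist_force: [0.3, -1.8, -0.6]
grip_width: 0.0129
[0.45477317 0.32635152 0.07884732] [1.79980759e+02 4.73372476e-02 1.65064636e+02] [ 0.26688561 -1.80956143 -0.57053932] [-0.06431073 -0.01713703 -0.02457205]
```

```bash
python3 -m pendant '[10,0.001,0,0,0,10,0.002,0,0,0,10,0.002,0,0,0]'
python3 - <<'E'
from h import *
s=arm.state();print(s["position"],s["eef_rot"],s["wrist_force"],s["torque"])
im,_=arm.get_image("side"); crop("side","pics/s27.png",330,320,50,70,8,im)
E
```

```text
t: 27.02
position: [0.4537, 0.3266, 0.079]
eef_rot: [180.0, 0.1, 165.0]
wrist_force: [3.2, 0.1, -0.3]
grip_width: 0.0126
[0.45368823 0.3266203  0.07899771] [1.79962974e+02 8.55825014e-02 1.65016677e+02] [ 3.20984054  0.05852661 -0.25642589] [-0.24040272 -0.78403175 -0.08404865]
```

View pics/s27.png

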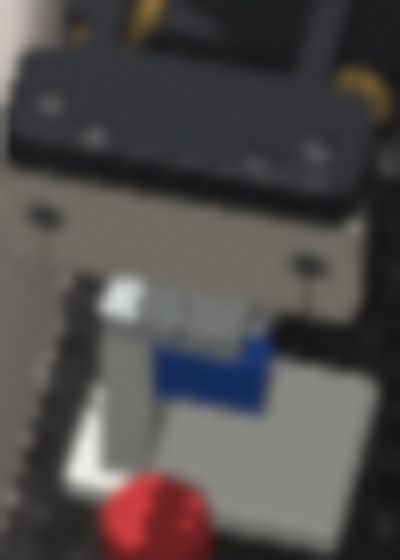

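The pull is resisted (3.2 N), so the pin is behind the noses. I'll return to the middle of the play, lower onto the collar and release.

```bash
python3 -m pendant '[10,-0.0022,0,0,0,10,-0.0022,0,0,0,10,-0.0022,0,0.002,0,10,-0.0022,0,0.002,0]'
python3 - <<'E'
from h import *
s=arm.state();print(s["position"],s["eef_rot"],s["wrist_force"],s["torque"])
E
python3 -m pendant '[25,0,0,0,0,43,0,0,0,0,43,0,0,0,0,43,0,0,0,0,43,0,0,0,0]'
python3 - <<'E'
from h import *
im,_=arm.get_image("side"); crop("side","pics/s28.png",330,310,60,75,8,im)
E
```

```text
t: 27.4
position: [0.455, 0.3263, 0.077]
eef_rot: [180.0, 0.0, 165.1]
wrist_force: [-0.3, -0.9, 3.6]
grip_width: 0.0131
[0.45495214 0.32634204 0.0769528 ] [1.79979884e+02 3.96329051e-03 1.65050661e+02] [-0.26356234 -0.92570798  3.63196859] [-0.22375321 -0.10328939 -0.01035452]
t: 27.82
position: [0.4546, 0.3263, 0.0766]
eef_rot: [-180.0, -0.0, 165.1]
wrist_force: [1.0, 0.4, 0.4]
grip_width: 0.0386
```

View pics/s28.png

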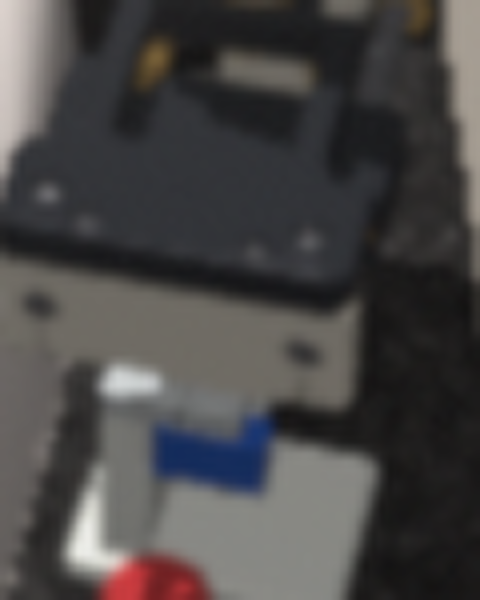

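```bash
python3 -m pendant '[43,0,0,-0.015,0,43,0,0,-0.04,0,43,0,0,-0.08,0,43,0,0,-0.12,0,43,0,0,-0.15,0,43,0,0,-0.15,0]'
python3 -m pendant '[43,0.04,0,0,0,43,0.08,0.04,0,0,43,0.12,0.08,0,0,43,0.16,0.12,0,0,43,0.16,0.16,0,0,43,0.16,0.2,0,0,43,0.16,0.2,0,0,43,0.16,0.2,0,0]'
python3 - <<'E'
from h import *
im,_=arm.get_image("side"); crop("side","pics/s29.png",310,300,90,110,5,im); cv2.imwrite("pics/s29f.png",im[:,:,::-1])
t,_=arm.get_image("top"); cv2.imwrite("pics/t29.png",t[:,:,::-1]); crop("top","pics/t29c.png",130,265,80,50,10,t); np.savez("f.npz",s=im,t=t)
E
```

```text
t: 28.37
position: [0.4575, 0.3282, 0.2333]
eef_rot: [179.5, 0.3, 165.0]
wrist_force: [1.2, 0.2, 0.1]
grip_width: 0.0396
t: 29.03
position: [0.3488, 0.5674, 0.2253]
eef_rot: [179.9, -0.1, 165.4]
wrist_force: [-2.6, -0.5, -1.0]
grip_width: 0.0395
```

View pics/s29.png

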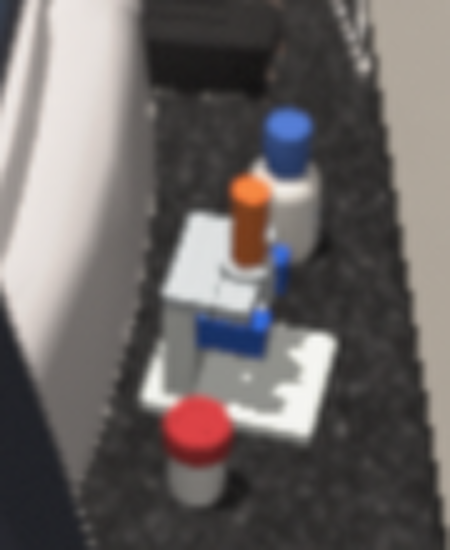

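View pics/t29.png

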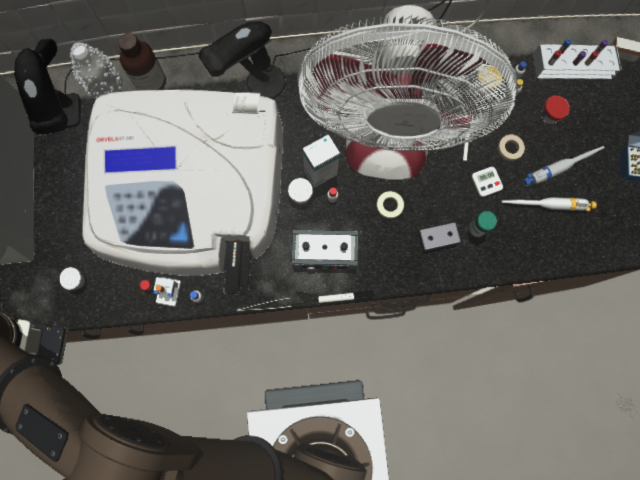

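View pics/t29c.png

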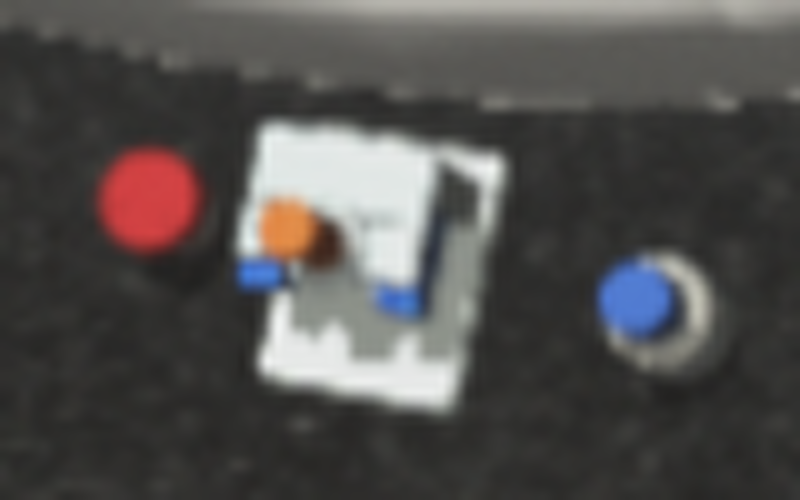

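```bash
python3 - <<'E' 2>/dev/null | sed -n '/====/,$p'
print("pre")
from m0 import *
f=np.load("f.npz"); print("====")
R=np.array([[np.cos(np.radians(-15)),-np.sin(np.radians(-15))],[np.sin(np.radians(-15)),np.cos(np.radians(-15))]])
def wc(im,box,lo=(4,110,60),hi=(22,255,255)):
    h=cv2.cvtColor(im,cv2.COLOR_RGB2HSV); m=cv2.inRange(h,np.array(lo),np.array(hi)); u,v,w,hh=box
    s=h[v:v+hh,u:u+w,2].astype(float)*(m[v:v+hh,u:u+w]>0); yy,xx=np.mgrid[v:v+hh,u:u+w]; return (xx*s).sum()/s.sum(),(yy*s).sum()/s.sum()
a=[wc(i,(150,278,22,20),(5,120,150)) for i in (t,f["t"])]; print("top",a)
W=[onz("top",p,.098)[:2] for p in a]; print("shift in stand axes mm",R.T@(W[1]-W[0])*1000)
b=[wc(i,(345,330,25,30)) for i in (s,f["s"])]; print("side",b)
# bystander differences
for n,i,j in(("top",t,f["t"]),("side",s,f["s"])):
    d=cv2.absdiff(cv2.GaussianBlur(i,(3,3),0),cv2.GaussianBlur(j,(3,3),0)).max(2); m=(d>35).astype(np.uint8)
    k,l,st,c=cv2.connectedComponentsWithStats(m); print(n,[st[q].tolist() for q in range(1,k) if st[q][4]>6])
E
```

```text
====
top [(np.float64(158.69459962756054), np.float64(286.8578522656735)), (np.float64(158.26459528992677), np.float64(287.31664357807244))]
shift in stand axes mm [-1.2104  0.7885]
side [(np.float64(358.60504405955635), np.float64(341.44138559708296)), (np.float64(359.44574928358713), np.float64(341.7809181322695))]
top [[447, 228, 9, 11, 63], [428, 233, 8, 10, 50], [349, 235, 2, 24, 33], [297, 239, 1, 10, 10], [303, 241, 7, 11, 67], [340, 242, 8, 11, 68], [320, 244, 3, 5, 11], [324, 244, 4, 6, 17], [159, 284, 5, 3, 8], [8, 317, 6, 11, 16], [17, 319, 22, 30, 261], [9, 342, 57, 43, 1324], [0, 358, 8, 17, 86], [7, 373, 40, 52, 620], [36, 372, 6, 3, 10], [61, 372, 10, 9, 56], [58, 378, 3, 3, 8], [62, 383, 211, 69, 3449], [16, 415, 49, 34, 578], [86, 426, 67, 35, 769], [0, 429, 81, 51, 1937], [120, 440, 18, 7, 33], [90, 450, 4, 7, 24], [278, 451, 7, 5, 22], [152, 471, 11, 9, 74]]
side [[496, 0, 26, 49, 141], [552, 0, 15, 36, 240], [585, 0, 52, 58, 1848], [440, 52, 99, 172, 8312], [538, 57, 45, 92, 787], [633, 66, 7, 41, 181], [630, 69, 3, 8, 12], [567, 73, 60, 52, 2007], [538, 74, 15, 16, 177], [523, 90, 14, 48, 274], [572, 126, 9, 4, 26], [582, 127, 5, 4, 11], [601, 135, 20, 45, 622], [612, 159, 23, 25, 348], [317, 175, 10, 18, 128], [315, 217, 7, 4, 21], [323, 217, 8, 7, 43], [331, 218, 9, 4, 25], [527, 223, 80, 33, 603], [318, 232, 9, 13, 93], [440, 233, 134, 133, 6860], [507, 249, 6, 12, 25], [523, 253, 6, 9, 18], [428, 281, 52, 132, 3765], [537, 280, 47, 17, 146], [602, 281, 4, 5, 14], [479, 289, 4, 2, 7], [537, 295, 21, 4, 51], [591, 297, 15, 21, 172], [476, 298, 13, 11, 129], [482, 320, 13, 30, 256], [550, 326, 4, 3, 9], [354, 344, 3, 8, 22], [465, 357, 6, 5, 22], [534, 358, 4, 10, 30], [479, 367, 4, 9, 26], [490, 366, 3, 3, 7], [496, 377, 53, 20, 280], [477, 378, 23, 21, 241], [455, 403, 41, 20, 504], [488, 403, 8, 4, 20]]
```

The pin hangs upright in the clip, 1.2 mm to the front and 0.8 mm sideways of where it started, which is within the play. The picture differences show only the arm, the bolts and the plate as having moved; the standing objects are where they were. Handing in.

Run:
```python
from cell import arm
print(arm.close_job())
```

```text
the job is handed in; nothing more can be done
None
```

I did the job in the order asked and handed it in at about 29 s of the 72 s allowed; no verdict was reported.

**What I did:** I took the pin from its clip and pushed it home through the middle hole, seating the collar on the plate with 24 N. With the pin left in place, I pushed both thumb bolts home in the outer holes, one with 22 N and the other with 13 N plus a final 1 mm press. I then pulled the pin out and pressed it sideways into the clip.

**Last checks:**
- **Bolts:** both sit with their flanges on the plate, at the height expected from the grasp to within 0.3 mm. They stayed in when the pin came out, and the middle hole is clear.
- **Pin in the clip:** pushing it in met a firm stop at about 9.6 N, and a gentle pull back was held at 3.2 N, so it is behind the noses. It hangs upright.
- **Pin position:** the last pictures put it about 1.2 mm further forward and 0.8 mm to the side of where it started. That is about the stated 1 mm of play; I did not correct it.
- **Surroundings:** before-and-after pictures show none of the standing objects moved. The gripper was clear of everything at the end.

One disagreement: the side camera put the holes about 5 mm, and the pin about 3.5 mm, off the top camera's positions along y. I relied on the top camera and the measured contact forces, which agreed with each other.

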